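# Clip on the tilt sensor and wedge up the levelling table

## Task

Squeeze the sprung sensor clip open, take it off its parking rail, and let it snap shut over the upright flange on the hinged levelling table, upright and gripping, then let go of it. Then take the steel wedge, lay it flat on the worktop and push its thin end in under the middle of the table's front edge until that edge has just lifted off its rests, about 4 mm. Finish while still gripping the wedge there, with only the wedge carrying the table front, and do not disturb the jar, stopper and cork nearby.

Things in the scene. Friction and masses are not known exactly. Their poses are not given: they have to be found in the camera images.
- level_base: Fixed grey base, 140 x 120 x 24 mm high: two cheeks along x, between them a channel 64 mm wide, open at the front (-x), floored by the worktop, closed at the back from x = +50 mm. On it lies a hinged aluminium table, 130 x 120 x 10 mm, 0.8 kg, top 34 mm above the worktop, front edge at x = -76 mm. Origin: centre of the base's underside; +x from front to hinge.
- table (a joint): Angle (rad) of the levelling table about its hinge at the back: 0 = lying on its rests, positive = front edge raised. The nose bar is 133 mm from the hinge, so 4 mm of lift there is 0.030 rad. It falls back under its own weight; no spring.
- nose (a point): Middle of the lowest line of the round steel nose bar (10 mm diameter, 58 mm long, along y) under the table's front part, 7 mm behind its front edge. 20 mm above the worktop when the table is down; this is where the wedge bears. Axes as the table's: +x away from the front.
- flange_top (a point): Middle of the top edge of the upright steel flange on the table: 5 mm thick (y), 64 mm long (x), standing 26 mm above the table's top, its top edge 60 mm above the worktop. An angle's foot 4 mm thick lies along its -y side. Axes as the table's: x along the flange, z up.
- park_rail: Fixed aluminium parking rail: foot 90 x 50 x 6 mm with an upright flange 5 mm thick (y) and 70 mm long (x), its top edge 38 mm above the worktop. Origin at the centre of its underside.
- clip_pivot (a point): Pivot pin (9 mm thick, along x) of the loose sprung sensor clip: 80 g, 20 mm wide (x), 72 mm tall. Jaws point down, ending 36 mm below this point. At the start they grip the parking rail 20 mm deep (pivot 16 mm above its top edge), which is also good on the table's flange (12 mm is the least; it may ride up 6 mm as it snaps shut). Either way round will do. z up; opening the jaws tips this frame by up to 0.25 rad about x.
- clip_handles (a point): Point midway between the clip's two black handles, 23 mm above the pivot: the place to squeeze, along y. The handles end 13 mm above it, there 42 mm apart over their outsides. About 13 N brings them parallel, about 21 mm apart, and the jaws open from 5 to 20 mm; let go, they spring shut. Squeezing can shift the clip 7 mm down in the fingers. A white pod, 26 x 12 x 24 mm, sits low on the +y side. Axes as clip_pivot.
- clip_jaw (a joint): Opening of the clip's jaws (rad): about 0 = gripping a 5 mm flange, 0.5 = fully squeezed open.
- wedge_tail (a point): Centre of the level tail (33 mm high, 35 mm long) of the loose dark steel wedge: 110 mm long (x), 28 mm wide (y), 0.25 kg, flat below. From 17 mm ahead (+x) of this point the top slopes down 1:4 to the thin end, 14 mm high, 92.5 mm ahead. It touches the nose bar when the thin end is 24 mm past it, then lifts 1 mm per 4 mm pushed, against 8 to 20 N. z up.
- cream_jar: Bystander: low round jar, 62 mm across, 51 mm tall. Origin at the centre of its underside.
- stopper: Bystander: black tapered stopper, 33 mm across, 26 mm tall. Origin at the centre of its underside.
- cork: Bystander: cork, 24 mm across, 24 mm tall. Origin at the centre of its underside.
Mind the look-alikes: they are no part of the job. Leave any orange look-alike of the part that bears clip_pivot alone.

How it is judged:
By the outcome, as a careful person would: the job done as asked, in the order asked, and still so for the second after the job is handed in, while the arm keeps its last pose, push and grip.
It also fails if it takes over 53 s, if anything falls off the work surface, if the arm or the gripper's body presses on something with over 40 N, if the wrist force passes 120 N, or if a joint passes its speed limit or range.

## Robot

A 6-joint arm with a two-finger parallel gripper is mounted at the origin on a cart in front of the work surface, level with it; the furniture and walls round the work are solid. World frame = base frame: x ahead of the robot, y to its left, z up, the work surface at z = 0. Lengths are in m, angles in rad, forces in N, time in s.
With the tool pointing down it reaches from about 0.35 to 0.85 m from the base axis. Payload 8.1 kg.
Tool frame: the origin (TCP) lies between the finger pads; the fingertips stand 14 mm ahead of it and the grasp point (between the pads) lies 5 mm behind it; z points along the fingers, y is the direction in which the jaws open and shut (so a half turn about z gives the same grasp; the last joint's range is limited). The gripper opens to 93 mm and grips with 3 to 60 N. Pads are 15 mm wide; open, the fingers measure 128 mm over their backs; the gripper's body (75 mm by 188 mm) begins 65 mm behind the grasp point.
Start: joints at [-1.361, 0.13, 1.488, -0, 1.523, -0.085], TCP at [0.174, -0.574, 0.233] pointing down, gripper open.
Joint ranges: [-2.96, 2.96], [-0.89, 2.26], [0.02, 2.5], [-1.34, 4.48], [0, 2.73], [-2.66, 2.66]. Speed limits (rad/s): [2.39, 2.39, 2.79, 3.14, 3.14, 3.14].

## Interface

Orientations are given as a rotation vector (axis times angle).
In Python, from plant import robot gives the robot as it stands.
- The arm moves only by the tool step_arm, never from a script. Its argument "targets" is a list of rows, each an object of numbers: "tx", "ty", "tz": the shift along the tool's x, y, z in mm; "ax", "ay", "az": the turn, a rotation vector about the tool's x, y, z in rad; "grip": the closure in counts, from 0 (fully open) to 255 (shut). In form: [{"tx": .., "ty": .., "tz": .., "ax": .., "ay": .., "az": .., "grip": ..}, ...]. A call has 1 to 20 rows; each row shifts and turns the commanded pose from where the row before left it, along the tool's axes as they then stand; what a row does not reach is not made up. A row lasts 1/10 s, in which the tool goes at most 50 mm and 8.59 degrees, less where a joint would pass 70% of its speed; a pose out of reach is approached as far as the arm can. A call with a gripper value outside its range is refused whole. The fingers move at their own pace and stop on an object; "squeeze" is the grip in N (left out, the last holds). Time passes only in rows, so rows that do not move let the fingers close. It gives the time, the measured TCP pose, the force and the opening at its end, in the units of the state.
- robot.read_state(): the state, without advancing time (a new reading comes with each control period).
- robot.read_camera(name): name is "side" or "top"; returns a dict with "frame" (384x512x3 uint8, blue, green, red), "fx", "fy", "cx", "cy" (pixels), "R" (3x3) and "t" (3): a world point X has camera coordinates R X + t. Camera axes: x right, y down, z forward; pixel columns grow to the right and rows downward; lengths in m; the calibration is good to about 2 mm. A picture is of the moment at which its call begins. There is no depth.
- robot.close_job(): hands the job in, once; it reports no verdict.
The state is a dict: "t": time; "q": joint angles; "dq": joint speeds; "joint_torque": joint torques, N m; "tool_pos": TCP position; "orientation": TCP orientation; "force": force on the tool from outside, world axes, zero at the start; "wrist_torque": the same for the moment, N m; "opening": finger opening in m.
Only numpy, scipy, OpenCV 4.12 (cv2) and the standard library are available. Lean on these libraries where they do the work, as an engineer would, in place of code of your own. Each camera call takes 0.05 s, during which the arm holds its last target.

## Working session

There is one attempt and no reset: what is moved stays moved. The work goes in short steps, Python scripts to look and compute and a tool call to move; the robot and the scene stay as the last step left them, time stands still between calls to the robot, and variables do not carry over. Pictures are saved under pics/ and viewed, and the job is handed in when it is done.

Besides the shell and the picture viewer there is one more tool, called after "Emit:" as name([rows], argument=value, ...), one row to a line, values as JSON. step_arm: Moves the arm, as the interface text tells. Its arguments: {"type":"object","properties":{"targets":{"type":"array"},"squeeze":{"type":"number"}},"required":["targets"]}

```bash
ls; mkdir -p pics; cat > h.py <<'E'
import numpy as np, cv2
from plant import robot
from scipy.spatial.transform import Rotation as Ro
def snap(n,tag):
    c=robot.read_camera(n); cv2.imwrite(f'pics/{tag}.png',c['frame'])
    np.savez(f'pics/{tag}.npz',**{k:np.array(v) for k,v in c.items()}); return c
def crop(tag,u0,v0,u1,v1,s,out):
    f=cv2.imread(f'pics/{tag}.png')[v0:v1,u0:u1]
    cv2.imwrite(f'pics/{out}.png',cv2.resize(f,None,fx=s,fy=s,interpolation=cv2.INTER_CUBIC))
def ray(tag,u,v):
    c=np.load(f'pics/{tag}.npz'); R=c['R'];t=c['t']
    d=R.T@np.array([(u-c['cx'])/c['fx'],(v-c['cy'])/c['fy'],1.]); return -R.T@t,d
def atz(tag,u,v,z):
    o,d=ray(tag,u,v); return o+d*(z-o[2])/d[2]
def tri(*obs):
    A=np.zeros((3,3));b=np.zeros(3)
    for tag,u,v in obs:
        o,d=ray(tag,u,v); d=d/np.linalg.norm(d); P=np.eye(3)-np.outer(d,d); A+=P;b+=P@o
    X=np.linalg.solve(A,b); return X
def proj(tag,X):
    c=np.load(f'pics/{tag}.npz'); p=c['R']@np.asarray(X,float)+c['t']; return np.array([c['fx']*p[0]/p[2]+c['cx'],c['fy']*p[1]/p[2]+c['cy']])
E
python3 - <<'E'
from h import *
np.set_printoptions(precision=4,suppress=True)
print(robot.read_state())
for n in('side','top'):
    c=snap(n,n+'0'); print(n,c['fx'],c['R'],c['t'], -np.array(c['R']).T@c['t'])
    crop(n+'0',0,0,512,384,1.5,n+'0b')
E
```

```text
pics
{'t': 0.0, 'q': array([-1.3614,  0.1312,  1.4892,  0.    ,  1.523 , -0.0854]), 'dq': array([-0.0013, -0.0012, -0.0008,  0.0006,  0.0004, -0.001 ]), 'joint_torque': array([ -0.0012, -55.9855, -49.1757,   0.0766,   0.0356,  -0.0001]), 'tool_pos': array([ 0.1742, -0.5736,  0.2316]), 'orientation': array([-3.1058, -0.4611,  0.0002]), 'force': array([ 0.7873,  0.3458, -0.063 ]), 'wrist_torque': array([-0.0195, -0.009 ,  0.0276]), 'opening': 0.09320161125478484}
side 352.8108555418569 [[-0.8089 -0.5877  0.0165]
 [-0.3848  0.5081 -0.7705]
 [ 0.4444 -0.6297 -0.6372]] [0.6373 0.106  1.08  ] [0.0764 1.0007 0.7593]
top 481.24141568503046 [[ 0.1777 -0.984   0.0084]
 [-0.82   -0.1528 -0.5515]
 [ 0.544   0.0912 -0.8341]] [0.2083 0.5552 1.6069] [-0.456   0.1434  1.6448]
```

View pics/side0b.png

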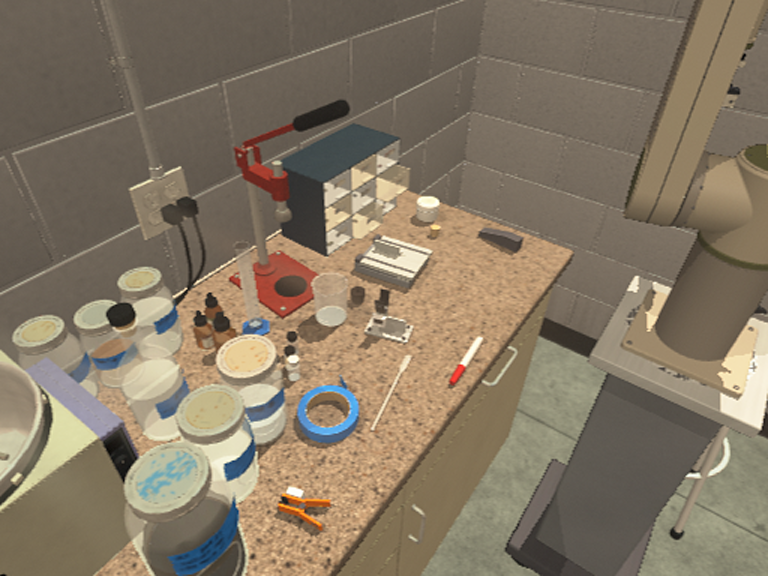

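View pics/top0b.png

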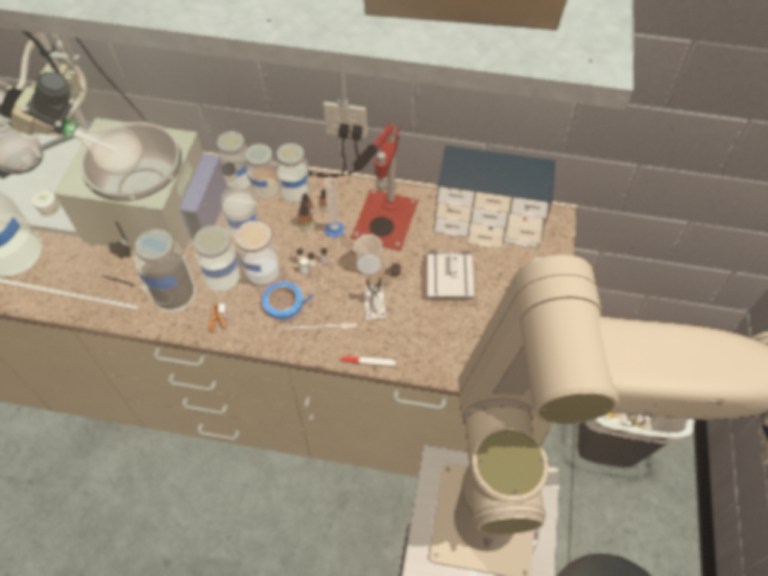

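The side view shows the levelling table at about (263,173), the rail with the clip at (258,215), the wedge at (333,160), the jar at (285,139), the cork at (290,155) and the stopper at (238,197), all in native px. The orange look-alike at (200,338) is lying flat and is not part of the job. Next I'll enlarge.

```bash
python3 - <<'E'
from h import *
crop('side0',225,120,355,230,6,'s0c'); crop('top0',225,150,345,220,6,'t0c')
E
```

```text
(no output)
```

View pics/s0c.png

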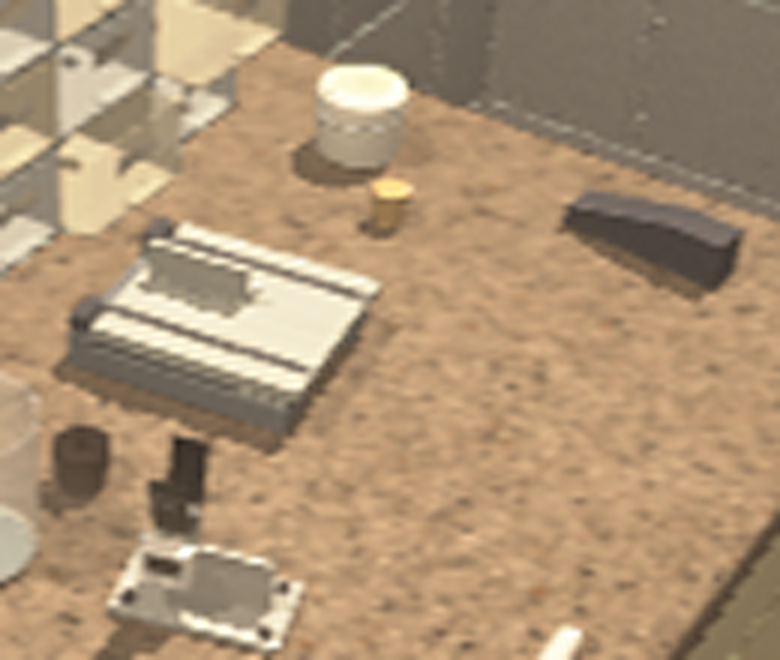

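View pics/t0c.png

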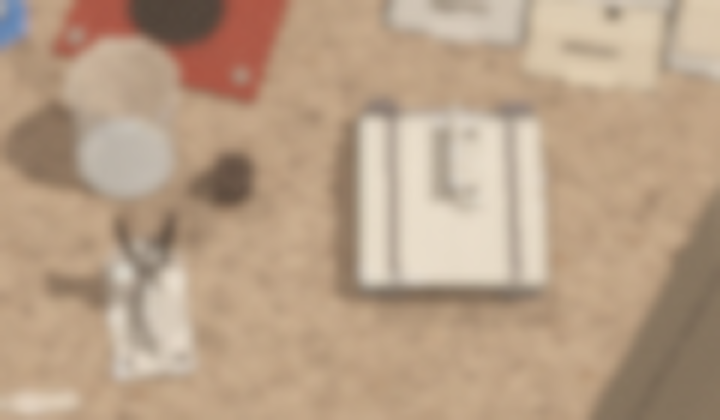

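```bash
python3 - <<'E'
from h import *
np.set_printoptions(precision=4,suppress=True)
S=lambda x,y:('side0',225+x/6-.5,120+y/6-.5)
T=lambda x,y:('top0',225+x/6-.5,150+y/6-.5)
print('table side'); 
for n,p in dict(f_r=(380,288),f_l=(302,388),b_r=(180,225),b_l=(78,335)).items(): print(n,atz(*S(*p),.034))
print('table top')
for n,p in dict(f_r=(548,286),f_l=(357,288),b_r=(541,112),b_l=(362,112)).items(): print(n,atz(*T(*p),.034))
print('flange top edge side',atz(*S(150,247),.06),atz(*S(248,280),.06))
print('flange top edge top',atz(*T(433,127),.06),atz(*T(437,203),.06))
print('rail foot side')
for p in [(145,535),(302,580),(275,640),(110,598)]: print(atz(*S(*p),.006))
print('rail foot top')
for p in [(185,265),(196,370),(115,377),(108,268)]: print(atz(*T(*p),.006))
print('handles', tri(S(188,440),T(168,220)),tri(S(165,485),T(125,222)))
print('wedge side')
for n,p in dict(tail_l=(735,240),tail_r=(742,235),a=(703,288),toe=(565,215),top_toe=(585,195)).items(): print(n,p,atz(*S(*p),0),atz(*S(*p),.014),atz(*S(*p),.033))
print('jar',atz(*S(361,155),0)); print('cork',atz(*S(386,228),0.0)); print('stopper',atz(*S(80,485),0),atz(*T(230,190),0.01))
E
```

```text
table side
f_r [0.5564 0.0987 0.034 ]
f_l [0.5414 0.2059 0.034 ]
b_r [0.6881 0.1165 0.034 ]
b_l [0.6695 0.2423 0.034 ]
table top
f_r [0.5565 0.0899 0.034 ]
f_l [0.5322 0.2126 0.034 ]
b_r [0.6939 0.1105 0.034 ]
b_l [0.6715 0.2304 0.034 ]
flange top edge side [0.6668 0.1772 0.06  ] [0.6031 0.17   0.06  ]
flange top edge top [0.6499 0.1806 0.06  ] [0.5904 0.1697 0.06  ]
rail foot side
[0.5573 0.3301 0.006 ]
[0.4723 0.3091 0.006 ]
[0.4594 0.3537 0.006 ]
[0.5434 0.3792 0.006 ]
rail foot top
[0.5461 0.3296 0.006 ]
[0.4681 0.3077 0.006 ]
[0.4533 0.3587 0.006 ]
[0.5344 0.3797 0.006 ]
handles [0.5267 0.3369 0.0905] [0.5221 0.3644 0.0842]
wedge side
tail_l (735, 240) [ 0.4258 -0.126   0.    ] [ 0.4194 -0.1052  0.014 ] [ 0.4106 -0.077   0.033 ]
tail_r (742, 235) [ 0.4246 -0.134   0.    ] [ 0.4182 -0.1131  0.014 ] [ 0.4095 -0.0847  0.033 ]
a (703, 288) [ 0.4197 -0.0649  0.    ] [ 0.4134 -0.0453  0.014 ] [ 0.4048 -0.0186  0.033 ]
toe (565, 215) [ 0.5258 -0.0854  0.    ] [ 0.5175 -0.0654  0.014 ] [ 0.5062 -0.0382  0.033 ]
top_toe (585, 195) [ 0.5263 -0.1145  0.    ] [ 0.518 -0.094  0.014] [ 0.5067 -0.0661  0.033 ]
jar [ 0.6689 -0.0666  0.    ]
cork [ 0.6102 -0.0022  0.    ]
stopper [0.6134 0.3136 0.    ] [0.6081 0.3101 0.01  ]
```

```bash
python3 - <<'E'
from h import *
crop('side0',235,150,295,195,13,'s0d'); crop('side0',238,190,280,232,14,'s0e'); crop('top0',280,165,320,203,15,'t0d'); crop('top0',232,180,272,216,15,'t0e'); crop('side0',315,148,353,172,20,'s0f')
E
```

```text
(no output)
```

View pics/s0d.png

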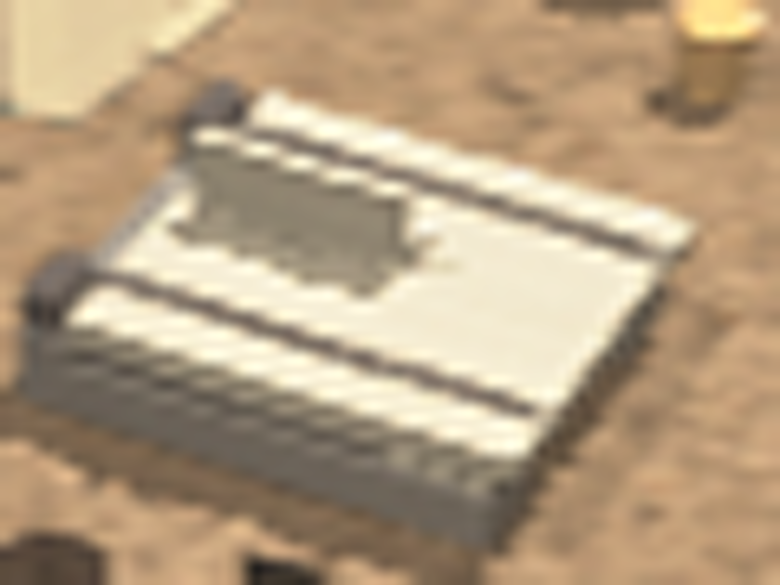

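View pics/s0e.png

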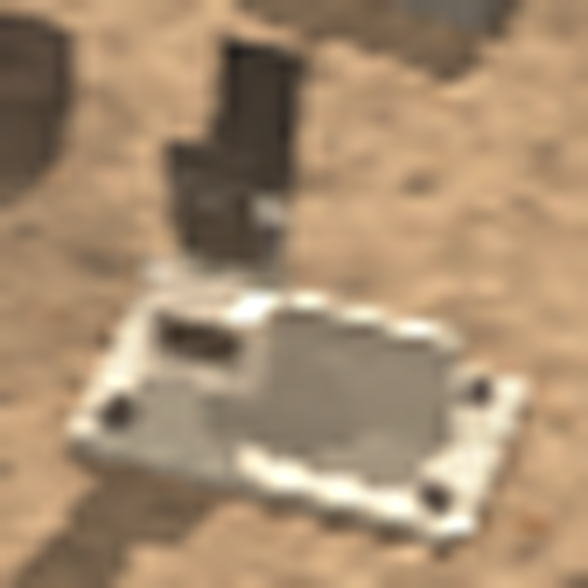

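View pics/t0d.png

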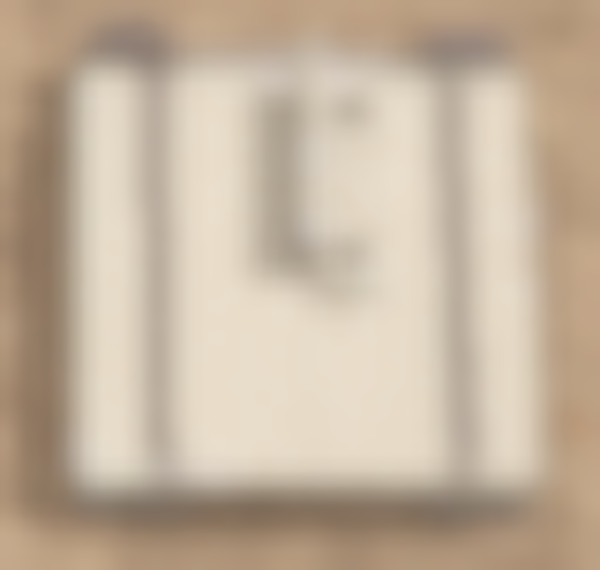

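View pics/t0e.png

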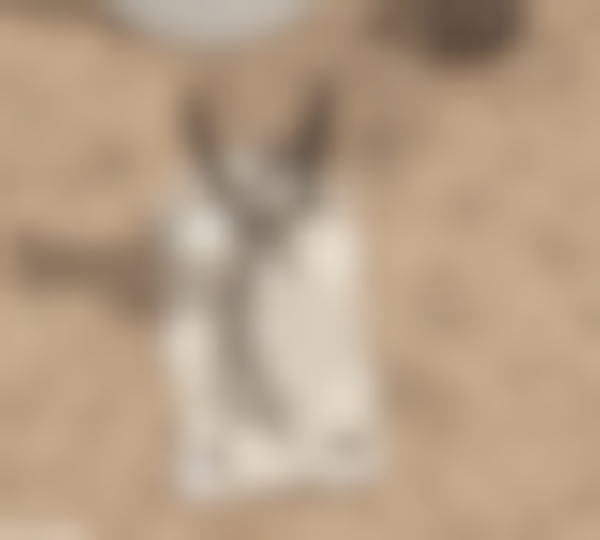

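View pics/s0f.png

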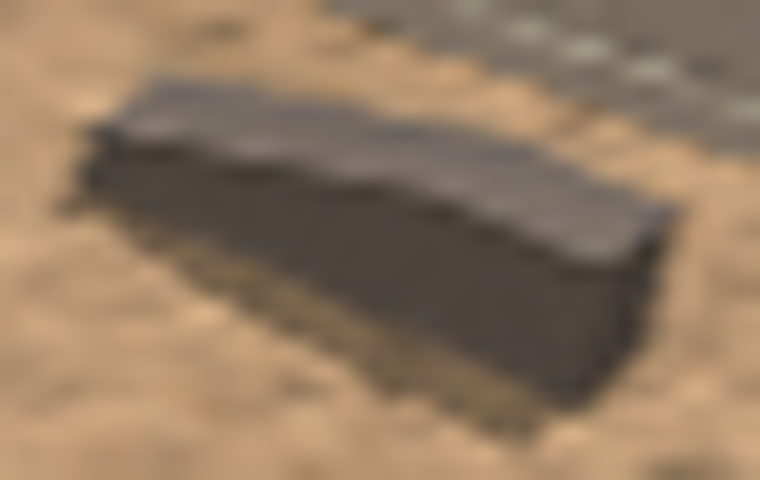

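```bash
cat > fit.py <<'E'
from h import *
from scipy.optimize import least_squares
np.set_printoptions(precision=4,suppress=True)
def W(p,L):
    c,s=np.cos(p[2]),np.sin(p[2]); return np.array([p[0]+c*L[0]-s*L[1],p[1]+s*L[0]+c*L[1],L[2]])
def fit(obs,p0,extra=lambda p:[]):
    f=lambda p:np.concatenate([proj(o[0],W(p,l))-o[1:] for o,l in obs]+[np.asarray(extra(p))])
    r=least_squares(f,p0,loss='soft_l1',x_scale=[.01,.01,.1]); 
    print('pose',r.x); 
    for o,l in obs: print('  ',o[0],l,proj(o[0],W(r.x,l))-o[1:])
    return r.x
def px(tag,u0,v0,s): return lambda x,y:(tag,u0+x/s-.5,v0+y/s-.5)
E
python3 - <<'E'
from fit import *
S=px('side0',235,150,13);T=px('top0',280,165,15)
mm=lambda *a:np.array(a)/1000
FR,FL,BR,BL=mm(-76,-60,34),mm(-76,60,34),mm(54,-60,34),mm(54,60,34)
sid=[(S(695,225),FR),(S(527,460),FL),(S(265,95),BR),(S(490,545),mm(-70,60,0)),(S(25,395),mm(70,60,0))]
top=[(T(542,490),FR),(T(70,492),FL),(T(530,60),BR),(T(75,60),BL)]
for o in (sid,top,sid+top): p=fit(o,[.61,.165,.15])
for n,q in (('side',[S(195,133),S(405,198)]),('top',[T(305,85),T(308,240)])):
    for k in q:
        w=atz(*k,.06); d=w[:2]-p[:2]; c,s=np.cos(p[2]),np.sin(p[2]); print(n,w,'local',c*d[0]+s*d[1],-s*d[0]+c*d[1])
S=px('side0',238,190,14);T=px('top0',232,180,15)
a,b=45e-3,25e-3
print('rail')
sid=[(S(525,380),(-a,-b,.006)),(S(470,535),(-a,b,.006)),(S(70,440),(a,b,.006)),(S(150,262),(a,-b,.006))]
top=[(T(385,475),(-a,-b,.006)),(T(182,495),(-a,b,.006)),(T(160,210),(a,b,.006)),(T(350,190),(a,-b,.006))]
for o in (sid,top,sid+top): p=fit(o,[.5,.345,.2])
print('rail top ends',W(p,mm(35,0,38)),W(p,mm(-35,0,38)),'proj side',proj('side0',W(p,mm(35,0,38))))
S=px('side0',315,148,20)
print('wedge')
h=14e-3
o=[(S(580,265),mm(-17.5,14,33)),(S(675,210),mm(-17.5,-14,33)),(S(570,405),mm(-17.5,14,0)),(S(95,135),mm(92.5,14,14)),(S(150,85),mm(92.5,-14,14)),(S(85,190),mm(92.5,14,0)),(S(420,190),mm(17,14,33))]
fit(o,[.43,-.1,.0])
E
```

```text
pose [0.625  0.1621 0.1672]
   side0 [-0.076 -0.06   0.034] [ 0.2273 -0.7665]
   side0 [-0.076  0.06   0.034] [-0.3333 -0.155 ]
   side0 [ 0.054 -0.06   0.034] [ 0.312  -0.3733]
   side0 [-0.07  0.06  0.  ] [0.2835 0.6779]
   side0 [0.07 0.06 0.  ] [-0.5034  0.4159]
pose [0.6235 0.1627 0.1542]
   top0 [-0.076 -0.06   0.034] [-0.236  -0.2971]
   top0 [-0.076  0.06   0.034] [ 0.6799 -1.2024]
   top0 [ 0.054 -0.06   0.034] [-0.6785  1.1767]
   top0 [0.054 0.06  0.034] [0.2206 0.4438]
pose [0.6244 0.1626 0.1616]
   side0 [-0.076 -0.06   0.034] [ 0.3532 -0.5598]
   side0 [-0.076  0.06   0.034] [-0.3958  0.0229]
   side0 [ 0.054 -0.06   0.034] [ 0.4963 -0.279 ]
   side0 [-0.07  0.06  0.  ] [0.2249 0.8512]
   side0 [0.07 0.06 0.  ] [-0.4742  0.4546]
   top0 [-0.076 -0.06   0.034] [-0.0422 -0.5807]
   top0 [-0.076  0.06   0.034] [ 0.8871 -1.2941]
   top0 [ 0.054 -0.06   0.034] [-0.7261  0.9084]
   top0 [0.054 0.06  0.034] [0.1856 0.3536]
side [0.6702 0.1726 0.06  ] local 0.04682290500698738 0.0025231543476108616
side [0.6084 0.1633 0.06  ] local -0.015686557685826993 0.0033149400898050936
to
[... 805 characters left out ...]
0.006) [0.1761 1.5724]
   top0 (-0.045, -0.025, 0.006) [-0.386  -0.1671]
   top0 (-0.045, 0.025, 0.006) [ 0.4303 -0.3458]
   top0 (0.045, 0.025, 0.006) [-0.1323 -0.7695]
   top0 (0.045, -0.025, 0.006) [-0.4023 -0.5278]
rail top ends [0.5382 0.356  0.038 ] [0.4711 0.3362 0.038 ] proj side [248.8168 208.0221]
wedge
pose [ 0.4301 -0.0777 -0.112 ]
   side0 [-0.0175  0.014   0.033 ] [0.8402 0.2889]
   side0 [-0.0175 -0.014   0.033 ] [ 0.0623 -0.0991]
   side0 [-0.0175  0.014   0.    ] [-0.3134  0.6637]
   side0 [0.0925 0.014  0.014 ] [-0.9361 -0.4697]
   side0 [ 0.0925 -0.014   0.014 ] [ 0.3944 -0.8649]
   side0 [0.0925 0.014  0.    ] [-0.9377 -0.173 ]
   side0 [0.017 0.014 0.033] [0.658  0.3383]
```

```bash
python3 - <<'E'
from fit import *
mm=lambda *a:np.array(a)/1000
S=px('side0',238,190,14);T=px('top0',232,180,15)
o=[(S(230,40),mm(10,-20,90)),(S(303,46),mm(-10,-20,90)),(S(168,148),mm(10,20,90)),(T(328,85),mm(10,-19,90)),(T(190,95),mm(10,19,90))]
p=fit(o,[.52,.35,.288],lambda p:[(p[2]-.288)*40])
r=[.5047,.3461,.288]; d=p[:2]-r[:2];c,s=np.cos(.288),np.sin(.288);print('on rail',c*d[0]+s*d[1],-s*d[0]+c*d[1])
# draw predicted rail flange + clip
f=cv2.imread('pics/side0.png'); K=14
g=cv2.resize(f[190:232,238:280],None,fx=K,fy=K,interpolation=cv2.INTER_CUBIC)
def pt(P,L): 
    u=proj('side0',W(P,L)); return tuple(int(v) for v in ((u-[238,190]+.5)*K))
for P,Ls in ((r,[mm(35,0,38),mm(-35,0,38),mm(-35,0,6),mm(35,0,6)]),(p,[mm(10,-21,90),mm(-10,-21,90),mm(-10,0,54),mm(10,0,54)]),(p,[mm(10,21,90),mm(-10,21,90),mm(-10,0,54),mm(10,0,54)])):
    cv2.polylines(g,[np.array([pt(P,l) for l in Ls])],True,(0,0,255) if P is r else (0,255,0),1)
cv2.imwrite('pics/ov1.png',g)
E
```

```text
pose [0.5199 0.3512 0.2911]
   side0 [ 0.01 -0.02  0.09] [ 0.1105 -0.6962]
   side0 [-0.01 -0.02  0.09] [1.2832 0.3815]
   side0 [0.01 0.02 0.09] [ 0.051  -0.1441]
   top0 [ 0.01  -0.019  0.09 ] [-0.1607 -0.8585]
   top0 [0.01  0.019 0.09 ] [-0.7879 -0.6407]
on rail 0.016054921253849285 0.0005314426550116786
```

View pics/ov1.png

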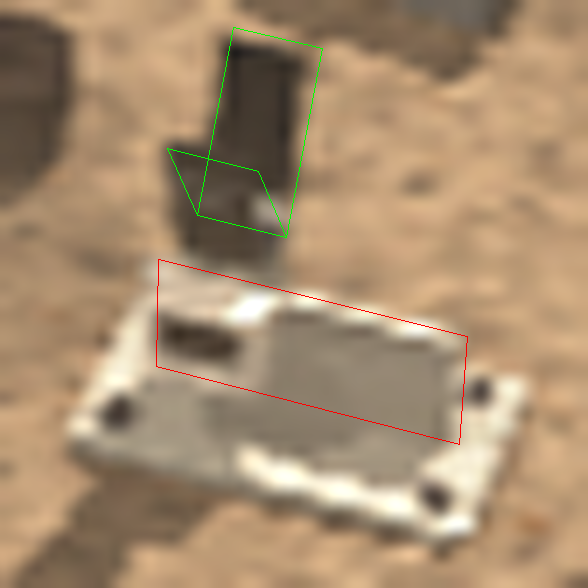

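```bash
cat > go.py <<'E'
from fit import *
def go(pos,yaw=None):
    "yaw = world direction angle of tool y, mod pi"
    s=robot.read_state(); R=Ro.from_rotvec(s['orientation']).as_matrix(); p=s['tool_pos']
    print('tcp',p,'zaxis',R[:,2],'tool y yaw',np.arctan2(R[1,1],R[0,1]),'q',s['q'],'F',s['force'],'open',s['opening'],'t',s['t'])
    az=0
    if yaw is not None:
        th=np.arctan2(R[1,1],R[0,1]); d=(yaw-th+np.pi/2)%np.pi-np.pi/2
        x=np.array([-np.cos(yaw),-np.sin(yaw),0]); Y=np.array([np.cos(th+d),np.sin(th+d),0]);Z=np.array([0,0,-1.]);X=np.cross(Y,Z)
        Rd=np.c_[X,Y,Z]; print('turn first (ax ay az)',(Ro.from_matrix(R.T@Rd)).as_rotvec()); 
    else: Rd=R
    print('shift now mm',R.T@(pos-p)*1000,' after turn',Rd.T@(pos-p)*1000)
E
python3 - <<'E'
from go import *
P=W([.5047,.3461,.288],np.array([.018,0.0005,.072])); print(P)
go(P+[0,0,.11],.288+np.pi/2)
print('beaker',atz('top0',225+125/6,150+160/6,0))
E
```

```text
[0.5218 0.3517 0.072 ]
tcp [ 0.1742 -0.5736  0.2317] zaxis [-0.0004  0.0016 -1.    ] tool y yaw -1.2760087055191736 q [-1.3614  0.1311  1.4892 -0.      1.523  -0.0854] F [-0.0013  0.1105 -0.4163] open 0.09319228384593285 t 0.1
turn first (ax ay az) [-0.0017 -0.0001  0.0068]
shift now mm [ 601.4259 -784.3339   51.0564]  after turn [ 596.0938 -788.4815   49.6858]
beaker [0.6236 0.3838 0.    ]
```

Emit:
step_arm([
  {"tx": 16,"ty": -12,"az": 0.007,"grip": 0},
  {"tx": 31,"ty": -23,"grip": 0},
  {"tx": 31,"ty": -23,"grip": 0},
  {"tx": 31,"ty": -23,"grip": 0},
  {"tx": 31,"ty": -23,"grip": 0},
  {"tx": 31,"ty": -23,"grip": 0},
  {"tx": 31,"ty": -23,"grip": 0},
  {"tx": 31,"ty": -23,"grip": 0},
  {"tx": 31,"ty": -23,"grip": 0},
  {"tx": 31,"ty": -23,"grip": 0},
  {"tx": 31,"ty": -23,"grip": 0},
  {"tx": 31,"ty": -23,"grip": 0},
  {"tx": 16,"ty": -12,"grip": 0},
])

```text
schema error: expected keys tx, ty, tz, ax, ay, az, grip
```

```bash
python3 - <<'E'
from go import *
P=W([.5047,.3461,.288],np.array([.018,0.0005,.072]))
go(P+[0,0,.11],.288+np.pi/2)
E
```

```text
tcp [ 0.1742 -0.5736  0.2317] zaxis [-0.0004  0.0016 -1.    ] tool y yaw -1.2760087055191736 q [-1.3614  0.1311  1.4892 -0.      1.523  -0.0854] F [-0.0013  0.1105 -0.4163] open 0.09319228384593285 t 0.1
turn first (ax ay az) [-0.0017 -0.0001  0.0068]
shift now mm [ 601.4259 -784.3339   51.0564]  after turn [ 596.0938 -788.4815   49.6858]
```

All keys are needed in each row.

Emit:
step_arm([
  {"tx": 16,"ty": -12,"tz": 0,"ax": 0,"ay": 0,"az": 0.007,"grip": 0},
  {"tx": 31,"ty": -23,"tz": 0,"ax": 0,"ay": 0,"az": 0,"grip": 0},
  {"tx": 31,"ty": -23,"tz": 0,"ax": 0,"ay": 0,"az": 0,"grip": 0},
  {"tx": 31,"ty": -23,"tz": 0,"ax": 0,"ay": 0,"az": 0,"grip": 0},
  {"tx": 31,"ty": -23,"tz": 0,"ax": 0,"ay": 0,"az": 0,"grip": 0},
  {"tx": 31,"ty": -23,"tz": 0,"ax": 0,"ay": 0,"az": 0,"grip": 0},
  {"tx": 31,"ty": -23,"tz": 0,"ax": 0,"ay": 0,"az": 0,"grip": 0},
  {"tx": 31,"ty": -23,"tz": 0,"ax": 0,"ay": 0,"az": 0,"grip": 0},
  {"tx": 31,"ty": -23,"tz": 0,"ax": 0,"ay": 0,"az": 0,"grip": 0},
  {"tx": 31,"ty": -23,"tz": 0,"ax": 0,"ay": 0,"az": 0,"grip": 0},
  {"tx": 31,"ty": -23,"tz": 0,"ax": 0,"ay": 0,"az": 0,"grip": 0},
  {"tx": 31,"ty": -23,"tz": 0,"ax": 0,"ay": 0,"az": 0,"grip": 0},
  {"tx": 16,"ty": -12,"tz": 0,"ax": 0,"ay": 0,"az": 0,"grip": 0},
])

```text
t: 1.4
tool_pos: [0.4544, -0.2, 0.2322]
orientation: [-3.108, -0.453, 0.0]
force: [-0.1, 0.2, 0.0]
opening: 0.093
```

```bash
python3 - <<'E'
from go import *
P=W([.5047,.3461,.288],np.array([.018,0.0005,.072]))
go(P+[0,0,.11],.288+np.pi/2)
E
```

```text
tcp [ 0.4544 -0.2     0.2322] zaxis [-0.0001  0.001  -1.    ] tool y yaw -1.2810491128425774 q [-0.5185 -0.1522  1.7695  0.0008  1.5249  0.7625] F [-0.081   0.2441  0.0015] open 0.093009767341024 t 1.4
turn first (ax ay az) [-0.001  -0.0001  0.0017]
shift now mm [ 222.2489 -509.3696   50.761 ]  after turn [ 221.3651 -509.8054   50.2451]
```

Emit:
step_arm([
  {"tx": 8,"ty": -18,"tz": 0,"ax": 0,"ay": 0,"az": 0.002,"grip": 0},
  {"tx": 16,"ty": -36.5,"tz": 0,"ax": 0,"ay": 0,"az": 0,"grip": 0},
  {"tx": 16,"ty": -36.5,"tz": 0,"ax": 0,"ay": 0,"az": 0,"grip": 0},
  {"tx": 16,"ty": -36.5,"tz": 0,"ax": 0,"ay": 0,"az": 0,"grip": 0},
  {"tx": 16,"ty": -36.5,"tz": 0,"ax": 0,"ay": 0,"az": 0,"grip": 0},
  {"tx": 16,"ty": -36.5,"tz": 0,"ax": 0,"ay": 0,"az": 0,"grip": 0},
  {"tx": 16,"ty": -36.5,"tz": 0,"ax": 0,"ay": 0,"az": 0,"grip": 0},
  {"tx": 16,"ty": -36.5,"tz": 0,"ax": 0,"ay": 0,"az": 0,"grip": 0},
  {"tx": 16,"ty": -36.5,"tz": 5,"ax": 0,"ay": 0,"az": 0,"grip": 0},
  {"tx": 16,"ty": -36.5,"tz": 10,"ax": 0,"ay": 0,"az": 0,"grip": 0},
  {"tx": 16,"ty": -36.5,"tz": 10,"ax": 0,"ay": 0,"az": 0,"grip": 0},
  {"tx": 16,"ty": -36.5,"tz": 10,"ax": 0,"ay": 0,"az": 0,"grip": 0},
  {"tx": 16,"ty": -36.5,"tz": 10,"ax": 0,"ay": 0,"az": 0,"grip": 0},
  {"tx": 16,"ty": -36.5,"tz": 5,"ax": 0,"ay": 0,"az": 0,"grip": 0},
  {"tx": 6,"ty": -17,"tz": 0,"ax": 0,"ay": 0,"az": 0,"grip": 0},
])

```text
t: 2.9
tool_pos: [0.5214, 0.3515, 0.1805]
orientation: [3.109, 0.451, -0.004]
force: [0.3, -0.8, -0.1]
opening: 0.093
```

```bash
python3 - <<'E'
from go import *
P=W([.5047,.3461,.288],np.array([.018,0.0005,.072]))
go(P,.288+np.pi/2)
snap('side','side1');snap('top','top1');crop('side1',225,110,355,232,6,'s1c'); crop('top1',220,130,345,230,6,'t1c')
E
```

```text
tcp [0.5214 0.3515 0.1805] zaxis [-0.0026 -0.0006 -1.    ] tool y yaw -1.2829774255317847 q [0.5113 0.2377 1.4632 0.0007 1.4433 1.7942] F [ 0.3331 -0.7874 -0.1361] open 0.09297557006760343 t 2.9
turn first (ax ay az) [-0.0001  0.0027 -0.0002]
shift now mm [  0.7596  -0.0062 108.4874]  after turn [  0.4669  -0.02   108.489 ]
```

View pics/s1c.png

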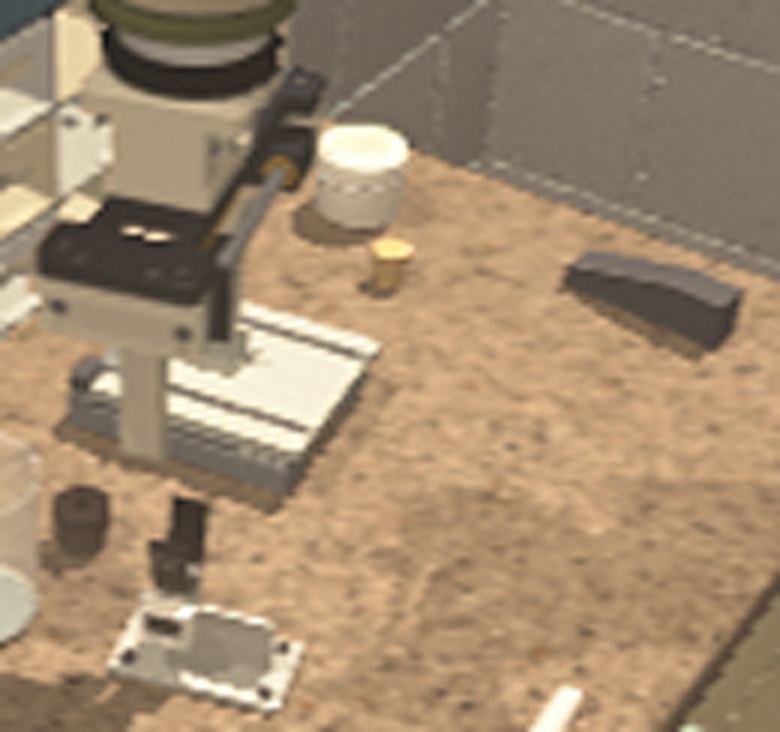

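View pics/t1c.png

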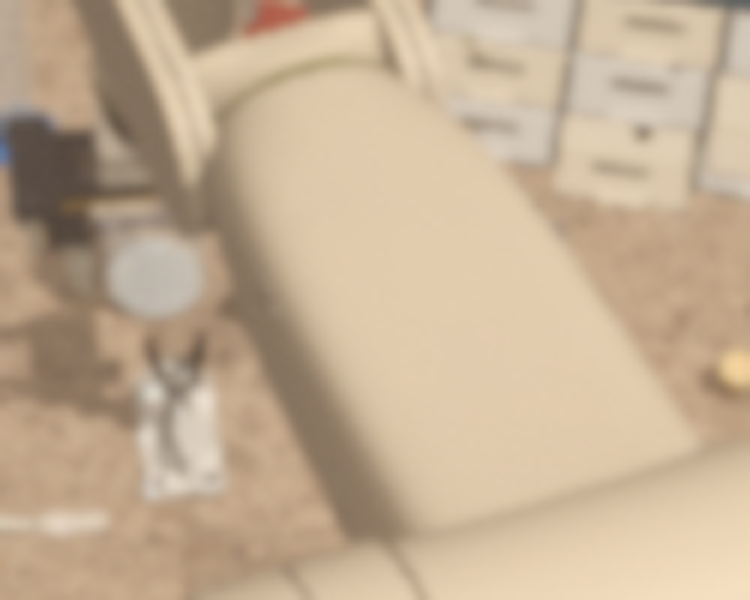

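```bash
python3 - <<'E'
from go import *
s=robot.read_state();R=Ro.from_rotvec(s['orientation']).as_matrix()
for y in(-.0465,0,.0465):
  X=s['tool_pos']+R@[0,y,.014]
  print(X,(proj('side1',X)-[225,110]+.5)*6,(proj('top1',X)-[220,130]+.5)*6)
E
```

```text
[0.5083 0.3957 0.1674] [150.9193 452.2024] [ 98.4235 281.2256]
[0.5216 0.3511 0.1674] [184.5063 393.8868] [173.5206 274.7214]
[0.5348 0.3065 0.1673] [215.8526 339.4614] [248.3531 268.2401]
```

Emit:
step_arm([
  {"tx": 1,"ty": 0,"tz": 20,"ax": 0,"ay": 0.002,"az": 0,"grip": 0},
  {"tx": 0,"ty": 0,"tz": 30,"ax": 0,"ay": 0,"az": 0,"grip": 0},
  {"tx": 0,"ty": 0,"tz": 30,"ax": 0,"ay": 0,"az": 0,"grip": 0},
  {"tx": 0,"ty": 0,"tz": 18,"ax": 0,"ay": 0,"az": 0,"grip": 0},
  {"tx": 0,"ty": 0,"tz": 10,"ax": 0,"ay": 0,"az": 0,"grip": 0},
  {"tx": 0,"ty": 0,"tz": 0,"ax": 0,"ay": 0,"az": 0,"grip": 80},
])

```text
t: 3.6
tool_pos: [0.5228, 0.3478, 0.073]
orientation: [3.109, 0.446, -0.001]
force: [-0.5, -0.7, -0.2]
opening: 0.0888
```

```bash
python3 - <<'E'
from go import *
P=W([.5047,.3461,.288],np.array([.018,0.0005,.072]))
go(P,.288+np.pi/2)
snap('side','side2');crop('side2',230,150,290,210,10,'s2c');snap('top','top2');crop('top2',220,160,280,210,10,'t2c')
E
```

```text
tcp [0.5228 0.3478 0.073 ] zaxis [-0.0007 -0.0011 -1.    ] tool y yaw -1.2856700825889562 q [ 0.5058  0.3299  1.5576 -0.0007  1.2553  1.7917] F [-0.4969 -0.6871 -0.2128] open 0.08880598738513969 t 3.6
turn first (ax ay az) [ 0.0009  0.001  -0.0029]
shift now mm [ 0.172  -3.9955  0.9707]  after turn [ 0.1825 -3.9942  0.9743]
```

View pics/s2c.png

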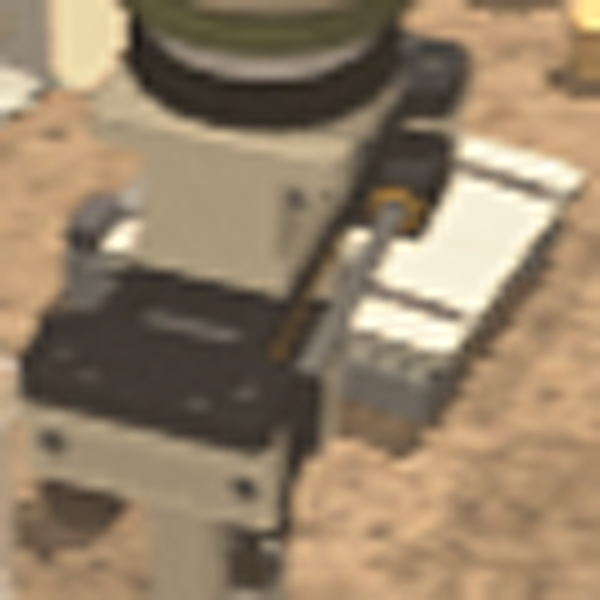

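View pics/t2c.png

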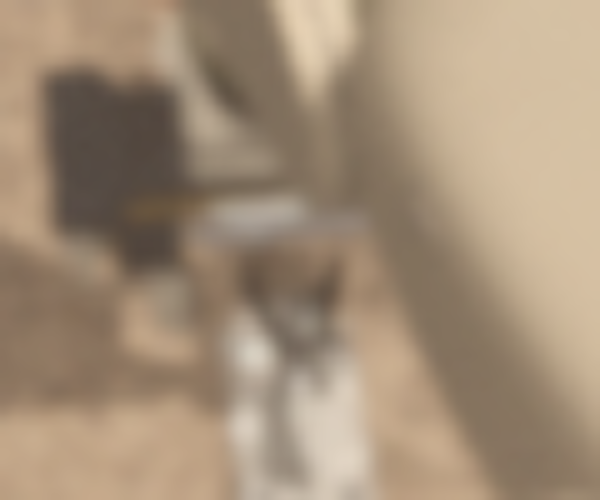

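Emit:
step_arm([
  {"tx": 0,"ty": -4,"tz": 1,"ax": 0,"ay": 0,"az": -0.003,"grip": 110},
  {"tx": 0,"ty": 0,"tz": 0,"ax": 0,"ay": 0,"az": 0,"grip": 140},
  {"tx": 0,"ty": 0,"tz": 0,"ax": 0,"ay": 0,"az": 0,"grip": 150},
  {"tx": 0,"ty": 0,"tz": 0,"ax": 0,"ay": 0,"az": 0,"grip": 150},
  {"tx": 0,"ty": 0,"tz": 0,"ax": 0,"ay": 0,"az": 0,"grip": 150},
], squeeze=22)

```text
t: 4.2
tool_pos: [0.5227, 0.3531, 0.0738]
orientation: [-3.109, -0.452, -0.004]
force: [0.4, -0.5, 0.5]
opening: 0.0416
```

```bash
python3 - <<'E'
from go import *
P=W([.5047,.3461,.288],np.array([.018,0.0005,.072]))
go(P,.288+np.pi/2)
E
```

```text
tcp [0.5227 0.3531 0.0738] zaxis [ 0.0022  0.0006 -1.    ] tool y yaw -1.2819025796890902 q [ 0.5132  0.333   1.5521 -0.0005  1.2543  1.7952] F [ 0.3507 -0.5174  0.4982] open 0.041628976254207854 t 4.2
turn first (ax ay az) [ 0.     -0.0023  0.0009]
shift now mm [-1.2317  1.1046  1.8292]  after turn [-1.2266  1.1057  1.832 ]
```

Emit:
step_arm([
  {"tx": 0,"ty": 0.5,"tz": 1.5,"ax": 0,"ay": 0,"az": 0,"grip": 165},
  {"tx": 0,"ty": 0,"tz": 0,"ax": 0,"ay": 0,"az": 0,"grip": 180},
  {"tx": 0,"ty": 0,"tz": 0,"ax": 0,"ay": 0,"az": 0,"grip": 195},
  {"tx": 0,"ty": 0,"tz": 0,"ax": 0,"ay": 0,"az": 0,"grip": 210},
  {"tx": 0,"ty": 0,"tz": 0,"ax": 0,"ay": 0,"az": 0,"grip": 225},
  {"tx": 0,"ty": 0,"tz": 0,"ax": 0,"ay": 0,"az": 0,"grip": 225},
  {"tx": 0,"ty": 0,"tz": 0,"ax": 0,"ay": 0,"az": 0,"grip": 225},
], squeeze=22)

```text
t: 4.9
tool_pos: [0.5228, 0.3526, 0.0722]
orientation: [-3.109, -0.452, -0.003]
force: [0.1, -1.2, -1.3]
opening: 0.0217
```

```bash
python3 - <<'E'
from go import *
P=W([.5047,.3461,.288],np.array([.018,0.0005,.072]))
go(P,.288+np.pi/2)
snap('side','side3');crop('side3',230,170,290,230,10,'s3c');snap('top','top3');crop('top3',220,160,280,210,10,'t3c')
E
```

```text
tcp [0.5228 0.3526 0.0722] zaxis [ 0.002   0.0006 -1.    ] tool y yaw -1.2819517172497177 q [ 0.5124  0.3345  1.5535 -0.0005  1.2516  1.7945] F [ 0.108  -1.1641 -1.3132] open 0.021731766000962802 t 4.9
turn first (ax ay az) [-0.     -0.0021  0.0008]
shift now mm [-1.1838  0.5969  0.1833]  after turn [-1.1829  0.5979  0.1858]
```

View pics/s3c.png

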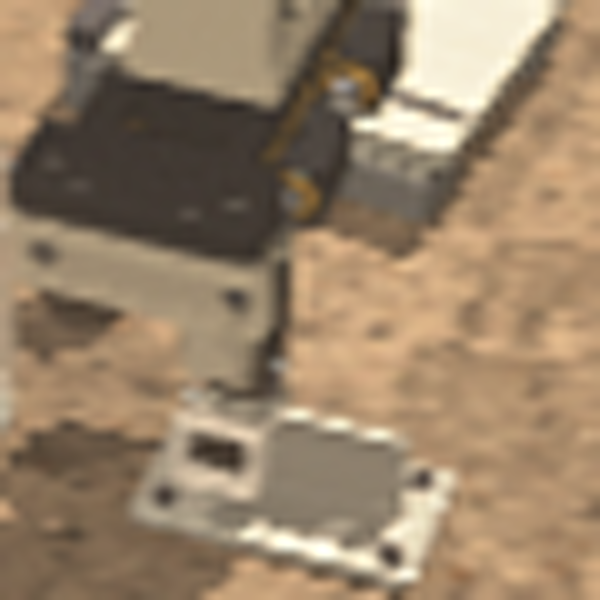

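View pics/t3c.png

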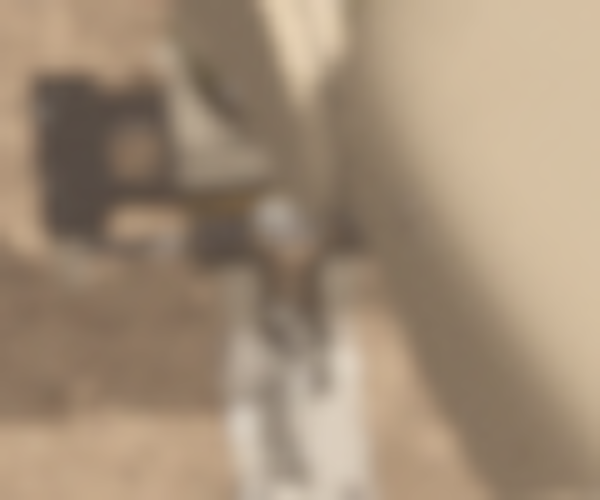

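The clip is squeezed: opening 21.7 mm, handles parallel. Now I'll lift it.

Emit:
step_arm([
  {"tx": 0,"ty": 0,"tz": -3,"ax": 0,"ay": 0,"az": 0,"grip": 225},
  {"tx": 0,"ty": 0,"tz": -7,"ax": 0,"ay": 0,"az": 0,"grip": 225},
  {"tx": 0,"ty": 0,"tz": -15,"ax": 0,"ay": 0,"az": 0,"grip": 225},
  {"tx": 0,"ty": 0,"tz": -20,"ax": 0,"ay": 0,"az": 0,"grip": 225},
  {"tx": 0,"ty": 0,"tz": -20,"ax": 0,"ay": 0,"az": 0,"grip": 225},
  {"tx": 0,"ty": 0,"tz": -20,"ax": 0,"ay": 0,"az": 0,"grip": 225},
  {"tx": 0,"ty": 0,"tz": -10,"ax": 0,"ay": 0,"az": 0,"grip": 225},
])

```text
t: 5.7
tool_pos: [0.5239, 0.3533, 0.1712]
orientation: [-3.107, -0.452, -0.01]
force: [0.5, -0.6, 0.3]
opening: 0.0218
```

```bash
python3 - <<'E'
from go import *
go(np.array([.64,.167,.17]),.16+np.pi/2)
snap('side','side4');crop('side4',225,150,295,220,8,'s4c');snap('top','top4');crop('top4',215,150,285,220,8,'t4c')
E
```

```text
tcp [0.5239 0.3533 0.1712] zaxis [ 0.006   0.0029 -1.    ] tool y yaw -1.2819424397936534 q [ 0.5125  0.2432  1.4741 -0.0004  1.4176  1.7945] F [ 0.4949 -0.6366  0.2671] open 0.021762303293346025 t 5.7
turn first (ax ay az) [-0.0015 -0.0065  0.1288]
shift now mm [ 58.265  211.6493   1.3111]  after turn [ 84.9856 202.4057   1.1519]
```

View pics/s4c.png

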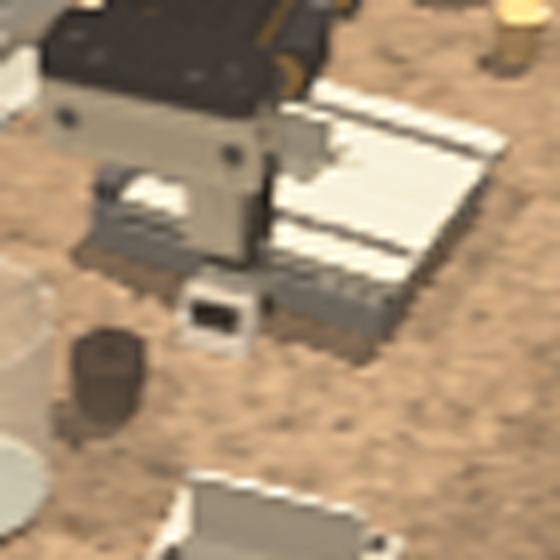

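View pics/t4c.png

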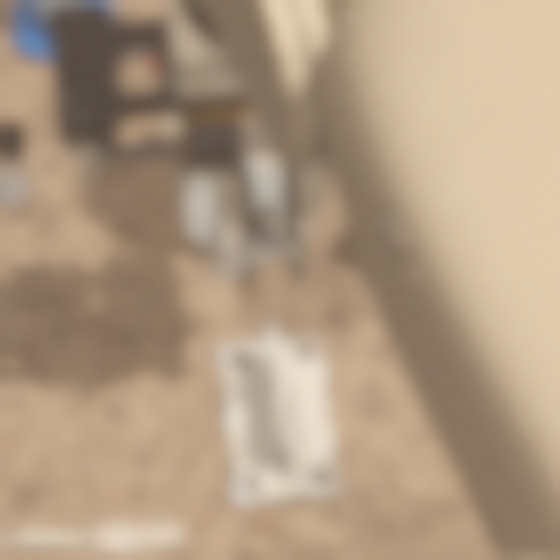

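```bash
python3 - <<'E'
from go import *
c=lambda u,v:('top4',215+u/8-.5,150+v/8-.5)
s=robot.read_state();p=s['tool_pos'];th=.288
for u,v in((243,275),(297,270)):
  for z in (.08,.09,.1,.11,.12,.13):
    w=atz(*c(u,v),z)-p; print(z,'xl',np.cos(th)*w[0]+np.sin(th)*w[1],'yl',-np.sin(th)*w[0]+np.cos(th)*w[1])
print('cabinet base corners',atz('side0',231.7,160,0),atz('side0',217,167,0),atz('side0',269,133,0),)
print('cab top front corner', atz('side0',265,93,.2),atz('side0',265,93,.3),'topview',atz('top0',555/1.5,190/1.5,.2),atz('top0',437/1.5,183/1.5,.2))
print('press base',[atz('top0',a/1.5,b/1.5,0) for a,b in((355,237),(405,245),(418,200))])
print('lever tip',tri(('side0',345/1.5,107/1.5),('top0',362/1.5,160/1.5)),tri(('side0',283/1.5,215/1.5),('top0',382/1.5,172/1.5)))
E
```

```text
0.08 xl 0.01745399981379045 yl 0.011424626472327849
0.09 xl 0.010957308236063178 yl 0.01184410208387537
0.1 xl 0.004460616658335873 yl 0.012263577695422785
0.11 xl -0.0020360749193913995 yl 0.012683053306970307
0.12 xl -0.00853276649711846 yl 0.013102528918517764
0.13 xl -0.015029458074845962 yl 0.013522004530065294
0.08 xl 0.01762076870474819 yl -0.014894903623554258
0.09 xl 0.011123011372077215 yl -0.014307230159569069
0.1 xl 0.004625254039406454 yl -0.013719556695583942
0.11 xl -0.0018725032932642932 yl -0.013131883231598761
0.12 xl -0.00837026062593504 yl -0.012544209767613583
0.13 xl -0.014868017958606032 yl -0.011956536303628446
cabinet base corners [0.7736 0.1438 0.    ] [0.7883 0.212  0.    ] [ 0.7731 -0.1092  0.    ]
cab top front corner [ 0.7657 -0.0534  0.2   ] [0.6424 0.1351 0.3   ] topview [ 0.8112 -0.0753  0.2   ] [0.778  0.2294 0.2   ]
press base [array([0.7098, 0.4402, 0.    ]), array([0.7084, 0.2972, 0.    ]), array([ 0.8745,  0.2867, -0.    ])]
lever tip [0.5836 0.3826 0.4597] [0.7666 0.3724 0.2019]
```

Emit:
step_arm([
  {"tx": 0,"ty": 0,"tz": 0,"ax": -0.001,"ay": -0.006,"az": 0.065,"grip": 225},
  {"tx": 0,"ty": 0,"tz": 0,"ax": 0,"ay": 0,"az": 0.064,"grip": 225},
  {"tx": 6,"ty": 15,"tz": 0,"ax": 0,"ay": 0,"az": 0,"grip": 225},
  {"tx": 11,"ty": 26,"tz": 0,"ax": 0,"ay": 0,"az": 0,"grip": 225},
  {"tx": 12,"ty": 30,"tz": 0,"ax": 0,"ay": 0,"az": 0,"grip": 225},
  {"tx": 12,"ty": 30,"tz": 0,"ax": 0,"ay": 0,"az": 0,"grip": 225},
  {"tx": 12,"ty": 30,"tz": 0,"ax": 0,"ay": 0,"az": 0,"grip": 225},
  {"tx": 12,"ty": 30,"tz": 0,"ax": 0,"ay": 0,"az": 0,"grip": 225},
  {"tx": 12,"ty": 26,"tz": 0,"ax": 0,"ay": 0,"az": 0,"grip": 225},
  {"tx": 7,"ty": 15,"tz": 0,"ax": 0,"ay": 0,"az": 0,"grip": 225},
  {"tx": 0,"ty": 0,"tz": 0,"ax": 0,"ay": 0,"az": 0,"grip": 225},
])

```text
t: 6.9
tool_pos: [0.6384, 0.1638, 0.1663]
orientation: [3.13, 0.247, -0.007]
force: [-0.1, -0.1, -0.8]
opening: 0.0217
```

```bash
python3 - <<'E'
from go import *
go(np.array([.639,.167,.17]),.1616+np.pi/2)
snap('side','side5');crop('side5',220,110,300,190,9,'s5c');snap('top','top5');crop('top5',265,130,335,205,9,'t5c')
E
```

```text
tcp [0.6384 0.1638 0.1663] zaxis [-0.0044 -0.0026 -1.    ] tool y yaw -1.4130410800098756 q [ 0.1744  0.3292  1.3805 -0.0018  1.4367  1.5877] F [-0.0517 -0.1187 -0.7756] open 0.021700033043025254 t 6.9
turn first (ax ay az) [ 0.0019  0.0047 -0.0038]
shift now mm [ 1.0772 -3.0615 -3.6827]  after turn [ 1.1063 -3.0641 -3.6719]
```

View pics/s5c.png

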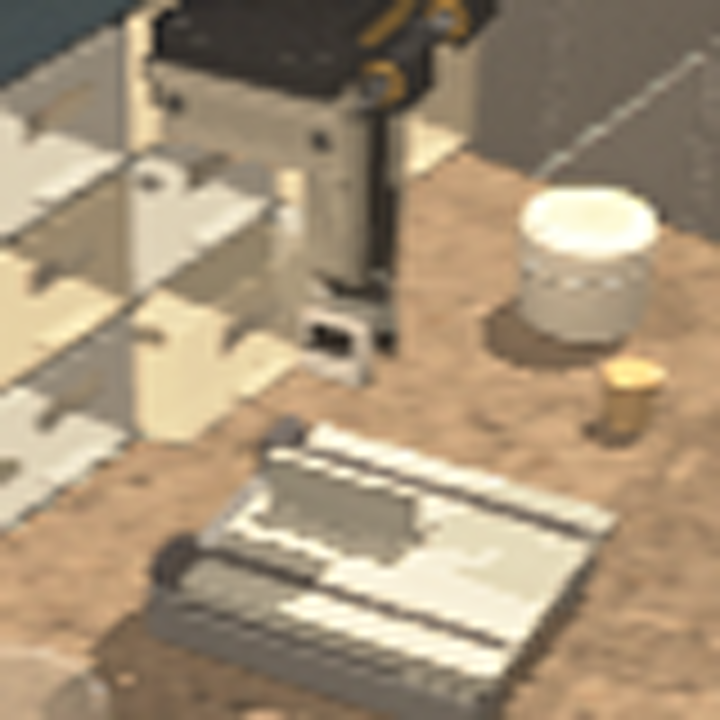

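View pics/t5c.png

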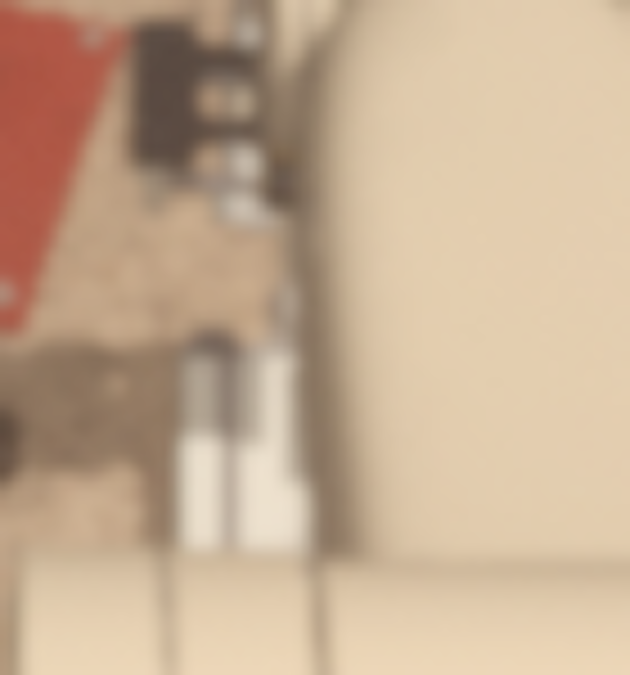

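Emit:
step_arm([
  {"tx": 1,"ty": -3,"tz": 6,"ax": 0.002,"ay": 0.005,"az": -0.004,"grip": 225},
  {"tx": 0,"ty": 0,"tz": 15,"ax": 0,"ay": 0,"az": 0,"grip": 225},
  {"tx": 0,"ty": 0,"tz": 15,"ax": 0,"ay": 0,"az": 0,"grip": 225},
  {"tx": 0,"ty": 0,"tz": 3,"ax": 0,"ay": 0,"az": 0,"grip": 225},
  {"tx": 0,"ty": 0,"tz": 0,"ax": 0,"ay": 0,"az": 0,"grip": 225},
])

```text
t: 7.5
tool_pos: [0.6368, 0.1697, 0.126]
orientation: [-3.131, -0.258, 0.004]
force: [-0.3, -0.2, -0.8]
opening: 0.0214
```

```bash
python3 - <<'E'
from go import *
go(np.array([.639,.167,.125]),.1616+np.pi/2)
snap('side','side6');crop('side6',235,125,285,180,11,'s6c');snap('top','top6');crop('top6',275,140,335,205,9,'t6c')
E
```

```text
tcp [0.6368 0.1697 0.126 ] zaxis [-0.0023  0.0002 -1.    ] tool y yaw -1.4064054543760183 q [0.1824 0.3572 1.4215 0.0007 1.3652 1.5886] F [-0.3381 -0.2127 -0.7544] open 0.021395466994115042 t 7.5
turn first (ax ay az) [-0.0006  0.0022  0.0028]
shift now mm [1.7432 3.0604 0.9635]  after turn [1.7496 3.0549 0.9693]
```

View pics/s6c.png

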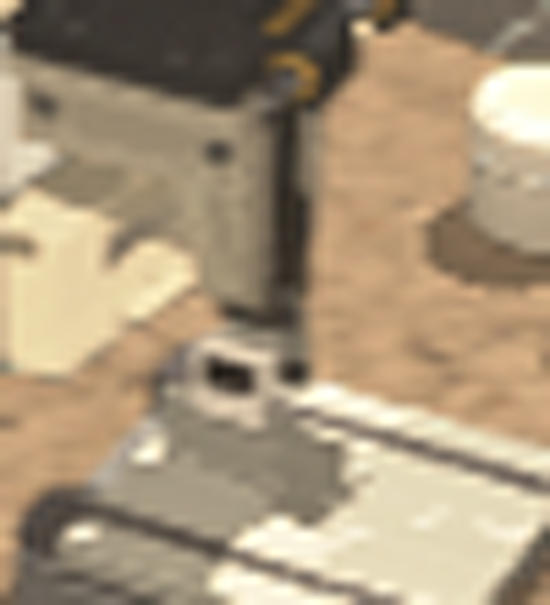

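View pics/t6c.png

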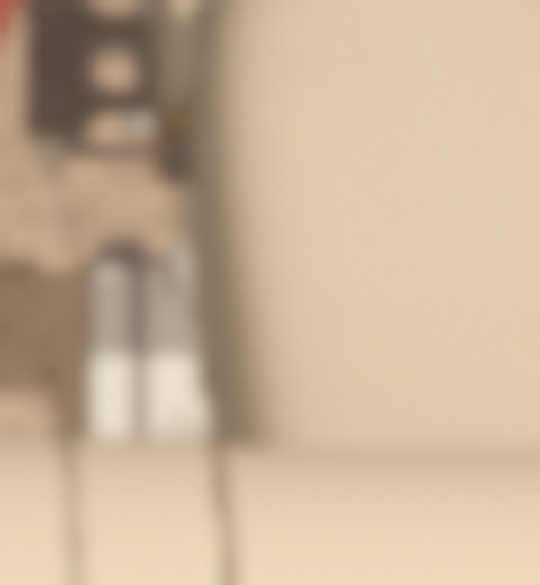

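Emit:
step_arm([
  {"tx": 1,"ty": 2,"tz": 0,"ax": 0,"ay": 0,"az": 0,"grip": 225},
  {"tx": 0,"ty": 0,"tz": 0,"ax": 0,"ay": 0,"az": 0,"grip": 225},
])

```text
t: 7.8
tool_pos: [0.6402, 0.1675, 0.129]
orientation: [-3.13, -0.257, -0.004]
force: [-0.0, -0.2, -1.5]
opening: 0.0215
```

```bash
python3 - <<'E'
from go import *
go(np.array([.639,.167,.095]),.1616+np.pi/2)
# where would flange top ends project, and predicted open jaw tips
mm=lambda *a:np.array(a)/1000
t=[.6244,.1626,.1616]
f=lambda X:(proj('side6',X)-[235,125]+.5)*11
print('flange',[f(W(t,mm(x,2,60))) for x in(-17,47)])
E
```

```text
tcp [0.6402 0.1675 0.129 ] zaxis [ 0.0024  0.001  -1.    ] tool y yaw -1.407221246835562 q [0.1783 0.3572 1.4158 0.0005 1.366  1.5854] F [-0.0453 -0.1579 -1.5051] open 0.021546254111497787 t 7.8
turn first (ax ay az) [-0.0006 -0.0025  0.002 ]
shift now mm [-1.3173  0.3728 33.9604]  after turn [-1.2303  0.3566 33.9639]
flange [array([348.2115, 441.5457]), array([165.1675, 386.5798])]
```

Emit:
step_arm([
  {"tx": -1,"ty": 0,"tz": 8,"ax": 0,"ay": 0,"az": 0,"grip": 225},
  {"tx": 0,"ty": 0,"tz": 8,"ax": 0,"ay": 0,"az": 0,"grip": 225},
  {"tx": 0,"ty": 0,"tz": 6,"ax": 0,"ay": 0,"az": 0,"grip": 225},
  {"tx": 0,"ty": 0,"tz": 0,"ax": 0,"ay": 0,"az": 0,"grip": 225},
])

```text
t: 8.2
tool_pos: [0.6372, 0.1674, 0.1039]
orientation: [-3.131, -0.257, 0.003]
force: [0.4, -0.2, -2.0]
opening: 0.0216
```

```bash
python3 - <<'E'
from go import *
go(np.array([.639,.167,.095]),.1616+np.pi/2)
snap('side','side7');crop('side7',235,125,285,180,11,'s7c')
E
```

```text
tcp [0.6372 0.1674 0.1039] zaxis [-0.0021  0.0003 -1.    ] tool y yaw -1.4069743692100727 q [0.1788 0.3763 1.4394 0.0007 1.3278 1.5856] F [ 0.3925 -0.2264 -1.973 ] open 0.02160363403383903 t 8.2
turn first (ax ay az) [-0.0006  0.002   0.0022]
shift now mm [1.6747 0.7267 8.9365]  after turn [1.6584 0.7172 8.9404]
```

View pics/s7c.png

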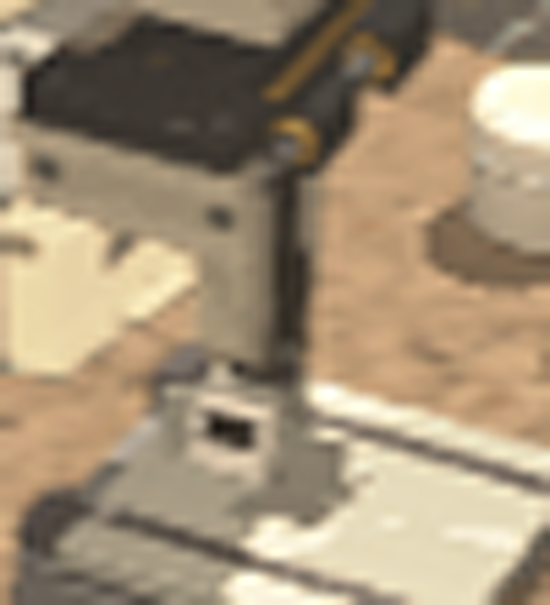

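Emit:
step_arm([
  {"tx": 1,"ty": 0.5,"tz": 2,"ax": 0,"ay": 0.001,"az": 0,"grip": 225},
  {"tx": 0,"ty": 0,"tz": 2,"ax": 0,"ay": 0,"az": 0,"grip": 225},
  {"tx": 0,"ty": 0,"tz": 0,"ax": 0,"ay": 0,"az": 0,"grip": 225},
])

```text
t: 8.55
tool_pos: [0.6396, 0.1673, 0.1019]
orientation: [-3.13, -0.257, -0.003]
force: [0.2, -0.1, -0.8]
opening: 0.0217
```

```bash
python3 - <<'E'
from go import *
go(np.array([.639,.167,.095]),.1616+np.pi/2)
E
```

```text
tcp [0.6396 0.1673 0.1019] zaxis [ 0.0019  0.001  -1.    ] tool y yaw -1.407054995358343 q [0.1779 0.3802 1.4385 0.0007 1.321  1.5848] F [ 0.246  -0.0516 -0.8016] open 0.02169138761888218 t 8.55
turn first (ax ay az) [-0.0007 -0.002   0.0021]
shift now mm [-0.6118  0.1941  6.9205]  after turn [-0.5976  0.1908  6.9218]
```

Emit:
step_arm([
  {"tx": 0,"ty": 0,"tz": 2,"ax": 0,"ay": 0,"az": 0,"grip": 225},
  {"tx": 0,"ty": 0,"tz": 0,"ax": 0,"ay": 0,"az": 0,"grip": 225},
])

```text
t: 8.75
tool_pos: [0.6395, 0.1673, 0.0999]
orientation: [-3.13, -0.257, -0.003]
force: [-0.5, -0.1, -1.7]
opening: 0.0214
```

Emit:
step_arm([
  {"tx": 0,"ty": 0,"tz": 2,"ax": 0,"ay": 0,"az": 0,"grip": 225},
  {"tx": 0,"ty": 0,"tz": 0,"ax": 0,"ay": 0,"az": 0,"grip": 225},
])

```text
t: 8.95
tool_pos: [0.6394, 0.1673, 0.0978]
orientation: [-3.13, -0.257, -0.003]
force: [0.0, 0.4, -1.0]
opening: 0.0219
```

Emit:
step_arm([
  {"tx": 0,"ty": 0,"tz": 1.5,"ax": 0,"ay": 0,"az": 0,"grip": 225},
  {"tx": 0,"ty": 0,"tz": 0,"ax": 0,"ay": 0,"az": 0,"grip": 225},
])

```text
t: 9.15
tool_pos: [0.6395, 0.1673, 0.0963]
orientation: [-3.13, -0.257, -0.003]
force: [0.1, -0.0, -1.5]
opening: 0.0217
```

```bash
python3 - <<'E'
from go import *
snap('side','side8');crop('side8',240,140,280,180,15,'s8c')
E
```

```text
(no output)
```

View pics/s8c.png

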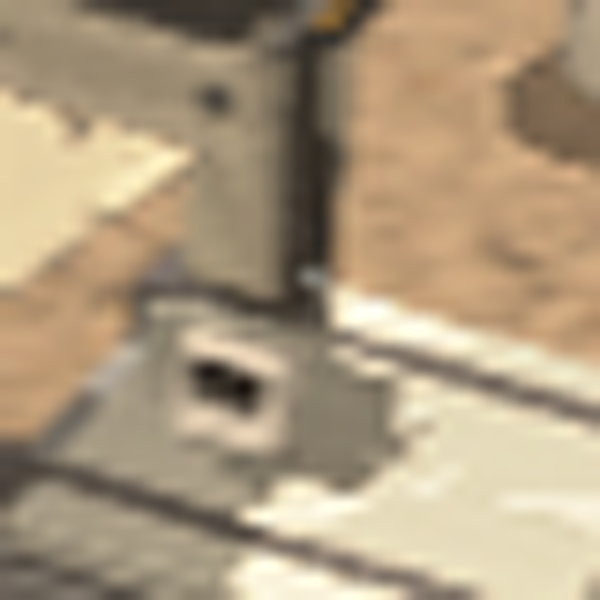

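```bash
python3 - <<'E'
from go import *
def planehit(tag,u,v,t,yl):
    o,d=ray(tag,u,v); n=np.array([-np.sin(t[2]),np.cos(t[2]),0]); q=np.array([t[0],t[1],0])+n*yl
    k=n@(q-o)/(n@d); X=o+k*d; return X,(X-q)@[np.cos(t[2]),np.sin(t[2]),0]
t=[.6244,.1626,.1616]
for yl in(.0,.002,.004):
    print(yl,'pin',planehit('side8',240+310/15-.5,140+280/15-.5,t,yl))
    print('flange front top',planehit('side8',240+398/15-.5,140+362/15-.5,t,yl))
E
```

```text
0.0 pin (array([0.6317, 0.1638, 0.0777]), np.float64(0.0073806115841143355))
flange front top (array([0.6091, 0.1601, 0.0625]), np.float64(-0.015492655842153761))
0.002 pin (array([0.6305, 0.1656, 0.0792]), np.float64(0.006477312031496008))
flange front top (array([0.6079, 0.1619, 0.064 ]), np.float64(-0.016345979615493923))
0.004 pin (array([0.6293, 0.1674, 0.0807]), np.float64(0.00557401247887756))
flange front top (array([0.6068, 0.1638, 0.0655]), np.float64(-0.017199303388834086))
```

Seen from the side, the pin is about 15 mm above the flange's top edge, so the jaws are about 20 mm deep and nothing is touching. I'll let it close slowly.

Emit:
step_arm([
  {"tx": 0,"ty": 0,"tz": 0,"ax": 0,"ay": 0,"az": 0,"grip": 190},
  {"tx": 0,"ty": 0,"tz": 0,"ax": 0,"ay": 0,"az": 0,"grip": 180},
  {"tx": 0,"ty": 0,"tz": 0,"ax": 0,"ay": 0,"az": 0,"grip": 170},
  {"tx": 0,"ty": 0,"tz": 0,"ax": 0,"ay": 0,"az": 0,"grip": 160},
  {"tx": 0,"ty": 0,"tz": 0,"ax": 0,"ay": 0,"az": 0,"grip": 150},
  {"tx": 0,"ty": 0,"tz": 0,"ax": 0,"ay": 0,"az": 0,"grip": 140},
  {"tx": 0,"ty": 0,"tz": 0,"ax": 0,"ay": 0,"az": 0,"grip": 120},
  {"tx": 0,"ty": 0,"tz": 0,"ax": 0,"ay": 0,"az": 0,"grip": 90},
])

```text
t: 10.0
tool_pos: [0.6397, 0.1675, 0.0968]
orientation: [-3.13, -0.257, -0.004]
force: [0.6, 0.3, 0.3]
opening: 0.0531
```

```bash
python3 - <<'E'
from go import *
go(np.array([.639,.167,.095]),.1616+np.pi/2)
snap('side','side9');crop('side9',240,140,280,180,15,'s9c')
E
```

```text
tcp [0.6397 0.1675 0.0968] zaxis [ 0.0024  0.0013 -1.    ] tool y yaw -1.4070107916056163 q [0.178  0.3851 1.442  0.0009 1.3119 1.5848] F [0.6004 0.2757 0.2678] open 0.053079111336180165 t 10.0
turn first (ax ay az) [-0.0009 -0.0025  0.0022]
shift now mm [-0.8112  0.3411  1.8037]  after turn [-0.8059  0.3412  1.8061]
```

View pics/s9c.png

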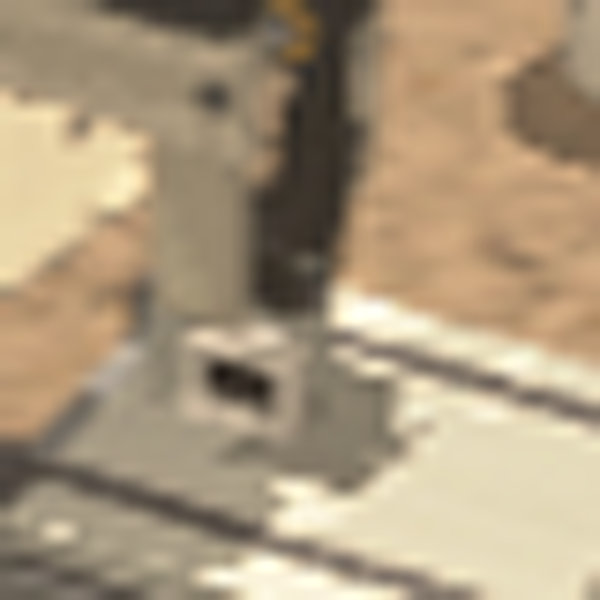

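Emit:
step_arm([
  {"tx": 0,"ty": 0,"tz": 0,"ax": 0,"ay": 0,"az": 0,"grip": 60},
  {"tx": 0,"ty": 0,"tz": 0,"ax": 0,"ay": 0,"az": 0,"grip": 40},
  {"tx": 0,"ty": 0,"tz": -8,"ax": 0,"ay": 0,"az": 0,"grip": 40},
  {"tx": 0,"ty": 0,"tz": -20,"ax": 0,"ay": 0,"az": 0,"grip": 40},
  {"tx": 0,"ty": 0,"tz": -30,"ax": 0,"ay": 0,"az": 0,"grip": 40},
  {"tx": 0,"ty": 0,"tz": -30,"ax": 0,"ay": 0,"az": 0,"grip": 40},
  {"tx": -20,"ty": 15,"tz": -20,"ax": 0,"ay": 0,"az": 0,"grip": 40},
  {"tx": -30,"ty": 30,"tz": -10,"ax": 0,"ay": 0,"az": 0,"grip": 40},
  {"tx": -30,"ty": 30,"tz": 0,"ax": 0,"ay": 0,"az": 0,"grip": 40},
  {"tx": -30,"ty": 30,"tz": 0,"ax": 0,"ay": 0,"az": 0,"grip": 40},
  {"tx": -30,"ty": 30,"tz": 0,"ax": 0,"ay": 0,"az": 0,"grip": 40},
  {"tx": -30,"ty": 30,"tz": 0,"ax": 0,"ay": 0,"az": 0,"grip": 40},
  {"tx": -15,"ty": 20,"tz": 0,"ax": 0,"ay": 0,"az": 0,"grip": 40},
])

```text
t: 11.35
tool_pos: [0.4854, -0.0473, 0.2149]
orientation: [-3.131, -0.255, -0.004]
force: [1.0, -0.5, 0.7]
opening: 0.0784
```

```bash
python3 - <<'E'
from go import *
go(np.array([.43,-.077,.2]),-.112+np.pi/2)
snap('side','side10');crop('side10',240,140,285,185,15,'s10c');snap('top','top10');crop('top10',250,140,345,220,8,'t10c')
crop('side10',225,110,355,210,6,'s10d')
E
```

```text
tcp [ 0.4854 -0.0473  0.2149] zaxis [ 0.0027  0.0003 -1.    ] tool y yaw -1.4079633482653515 q [-0.2029 -0.1717  1.8185  0.0009  1.4922  1.205 ] F [ 1.0469 -0.5204  0.6934] open 0.07840414104265296 t 11.35
turn first (ax ay az) [-0.0002 -0.0027  0.2748]
shift now mm [-59.5498  20.3298  14.7156]  after turn [-51.7586  35.7188  14.8741]
```

View pics/s10c.png

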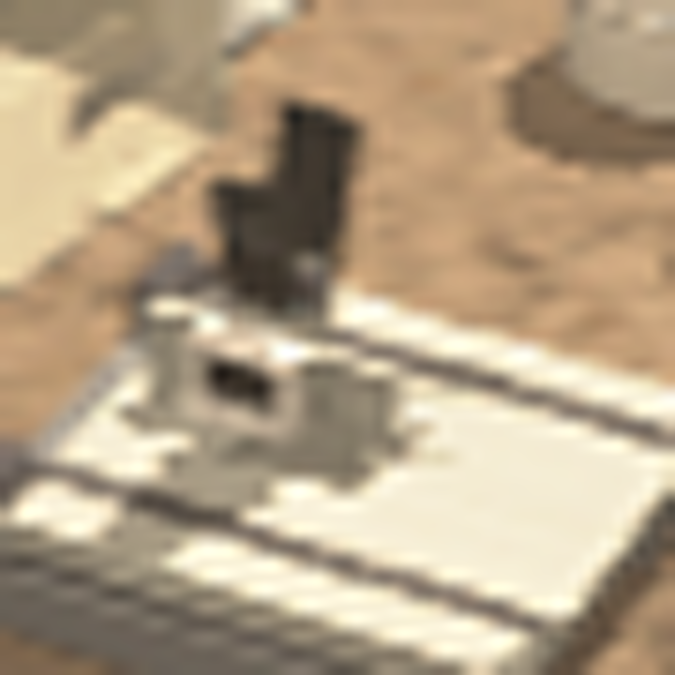

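View pics/t10c.png

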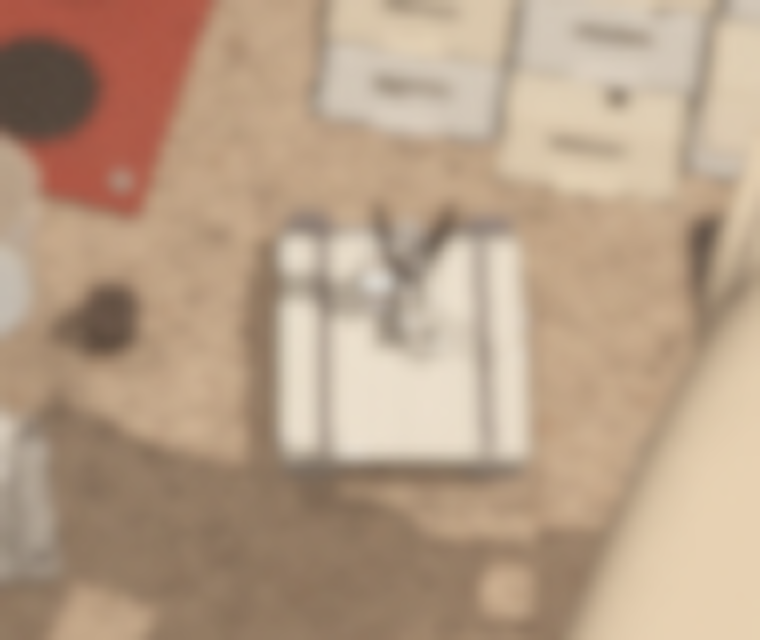

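View pics/s10d.png

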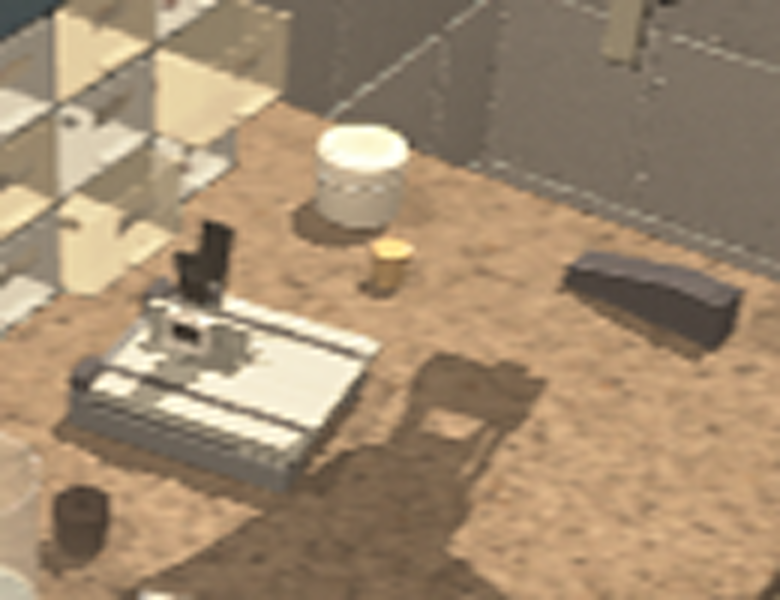

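```bash
python3 - <<'E'
from fit import *
mm=lambda *a:np.array(a)/1000
print('wall',[atz('side10',u,v,0) for u,v in((304,137.5),(355,156),(290,130))])
S=px('side10',225,110,6)
P=[.4301,-.0777,-.112]
f=cv2.imread('pics/side10.png');K=18
g=cv2.resize(f[145:175,313:353],None,fx=K,fy=K,interpolation=cv2.INTER_CUBIC)
pt=lambda L:tuple(int(v) for v in ((proj('side10',W(P,L))-[313,145]+.5)*K))
for s,c in((14,(0,255,0)),(-14,(0,0,255))):
  cv2.polylines(g,[np.array([pt(mm(*l)) for l in((-17.5,s,0),(-17.5,s,33),(17,s,33),(92.5,s,14),(92.5,s,0))])],True,c,1)
cv2.imwrite('pics/ov2.png',g)
E
```

```text
wall [array([ 0.637 , -0.1677,  0.    ]), array([ 0.411 , -0.1674,  0.    ]), array([ 0.7156, -0.1854,  0.    ])]
```

View pics/ov2.png

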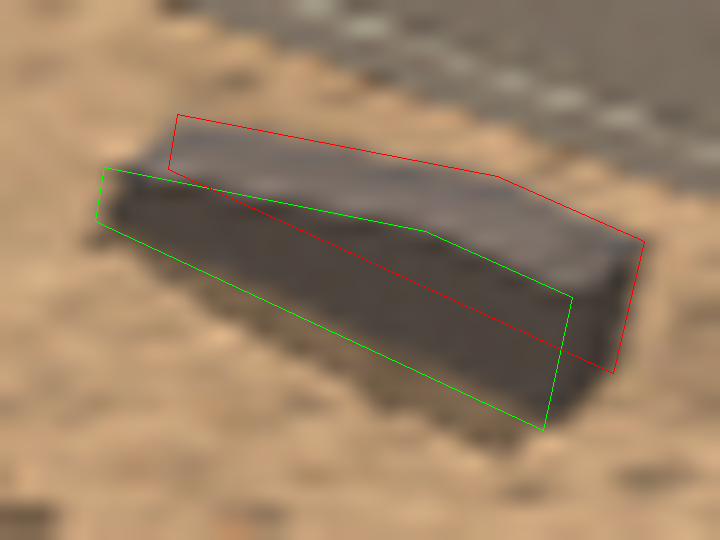

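```bash
python3 - <<'E'
from fit import *
mm=lambda *a:np.array(a)/1000
S=px('side10',313,145,18)
o=[(S(585,292),mm(-17.5,14,33)),(S(560,425),mm(-17.5,14,0)),(S(642,243),mm(-17.5,-14,33)),(S(118,180),mm(92.5,14,14)),(S(112,224),mm(92.5,14,0)),(S(172,126),mm(92.5,-14,14))]
P=fit(o,[.43,-.077,-.1])
f=cv2.imread('pics/side10.png');K=18
g=cv2.resize(f[145:175,313:353],None,fx=K,fy=K,interpolation=cv2.INTER_CUBIC)
pt=lambda L:tuple(int(v) for v in ((proj('side10',W(P,L))-[313,145]+.5)*K))
for s,c in((14,(0,255,0)),(-14,(0,0,255))):
  cv2.polylines(g,[np.array([pt(mm(*l)) for l in((-17.5,s,0),(-17.5,s,33),(17,s,33),(92.5,s,14),(92.5,s,0))])],True,c,1)
cv2.imwrite('pics/ov3.png',g)
E
```

```text
pose [ 0.4283 -0.0792 -0.0788]
   side10 [-0.0175  0.014   0.033 ] [0.1507 0.2842]
   side10 [-0.0175  0.014   0.    ] [-0.1268  0.2692]
   side10 [-0.0175 -0.014   0.033 ] [ 0.7214 -0.2272]
   side10 [0.0925 0.014  0.014 ] [-0.491  -0.3615]
   side10 [0.0925 0.014  0.    ] [-0.6617  0.2426]
   side10 [ 0.0925 -0.014   0.014 ] [ 0.388  -0.3546]
```

View pics/ov3.png

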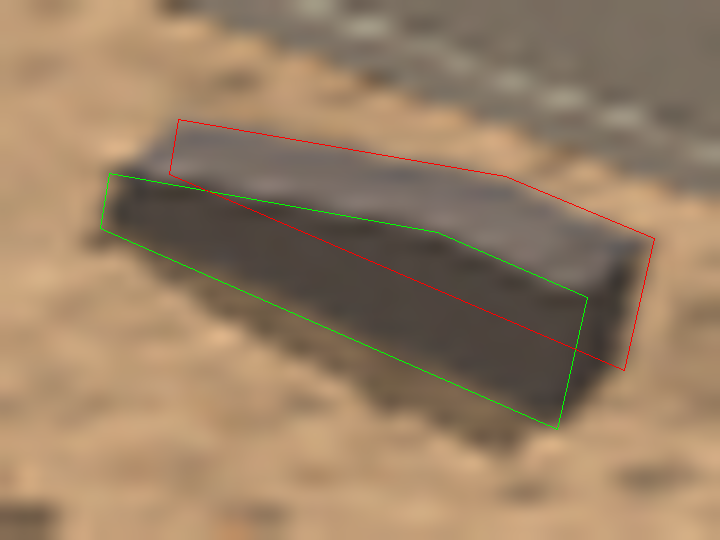

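```bash
python3 - <<'E'
from go import *
go(np.array([.4465,-.0545,.1]),-.095+np.pi/2)
E
```

```text
tcp [ 0.486  -0.0479  0.2151] zaxis [ 0.0031 -0.0001 -1.    ] tool y yaw -1.4100672414550932 q [-0.2036 -0.1704  1.817   0.0005  1.4919  1.2064] F [0.5608 0.1903 0.4424] open 0.07861122025157043 t 11.45
turn first (ax ay az) [ 0.0002 -0.0031  0.2557]
shift now mm [-40.4482   0.162  114.9308]  after turn [-38.7314  10.3645 115.0549]
```

Emit:
step_arm([
  {"tx": 0,"ty": 0,"tz": 0,"ax": 0,"ay": -0.003,"az": 0.128,"grip": 0},
  {"tx": 0,"ty": 0,"tz": 0,"ax": 0,"ay": 0,"az": 0.128,"grip": 0},
  {"tx": -19,"ty": 5,"tz": 20,"ax": 0,"ay": 0,"az": 0,"grip": 0},
  {"tx": -19,"ty": 5,"tz": 30,"ax": 0,"ay": 0,"az": 0,"grip": 0},
  {"tx": 0,"ty": 0,"tz": 30,"ax": 0,"ay": 0,"az": 0,"grip": 0},
  {"tx": 0,"ty": 0,"tz": 25,"ax": 0,"ay": 0,"az": 0,"grip": 0},
  {"tx": 0,"ty": 0,"tz": 10,"ax": 0,"ay": 0,"az": 0,"grip": 0},
  {"tx": 0,"ty": 0,"tz": 0,"ax": 0,"ay": 0,"az": 0,"grip": 0},
])

```text
t: 12.25
tool_pos: [0.4475, -0.0512, 0.0981]
orientation: [-3.137, 0.144, 0.006]
force: [0.4, -0.6, 0.2]
opening: 0.0929
```

```bash
python3 - <<'E'
from go import *
go(np.array([.4465,-.0545,.017]),-.095+np.pi/2)
snap('side','side11');crop('side11',290,100,360,180,9,'s11c')
s=robot.read_state();R=Ro.from_rotvec(s['orientation']).as_matrix()
for y in(-.0465,.0465):
  for z in (.014,.014+.097):
    X=s['tool_pos']+R@[0,y,z]; print(X,(proj('side11',X)-[290,100]+.5)*9)
E
```

```text
tcp [ 0.4475 -0.0512  0.0981] zaxis [-0.0034  0.0015 -1.    ] tool y yaw -1.662523012712116 q [-0.2283 -0.1705  2.0372  0.0007  1.2786  1.434 ] F [ 0.3739 -0.6335  0.1619] open 0.09289371437333582 t 12.25
turn first (ax ay az) [-0.0012  0.0036  0.0033]
shift now mm [-0.3544  3.4996 81.125 ]  after turn [-0.6321  3.4067 81.1273]
[ 0.4527 -0.0052  0.0855] [365.1099 473.9803]
[ 0.4525 -0.0051 -0.0115] [327.3093 674.8378]
[ 0.4441 -0.0978  0.0855] [486.4582 380.9179]
[ 0.444  -0.0977 -0.0115] [444.629  577.8973]
```

View pics/s11c.png

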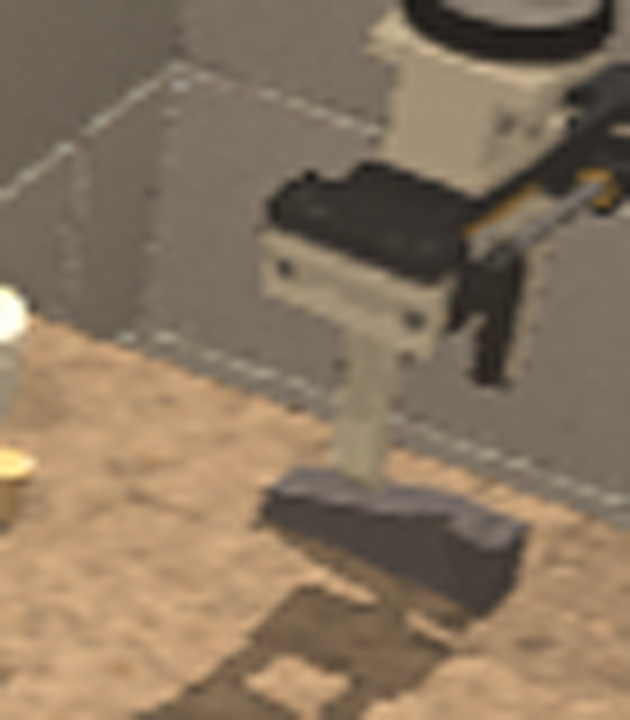

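Emit:
step_arm([
  {"tx": -0.5,"ty": 3,"tz": 20,"ax": 0,"ay": 0.003,"az": 0.003,"grip": 0},
  {"tx": 0,"ty": 0,"tz": 20,"ax": 0,"ay": 0,"az": 0,"grip": 0},
  {"tx": 0,"ty": 0,"tz": 8,"ax": 0,"ay": 0,"az": 0,"grip": 0},
  {"tx": 0,"ty": 0,"tz": 0,"ax": 0,"ay": 0,"az": 0,"grip": 0},
])

```text
t: 12.7
tool_pos: [0.4474, -0.0547, 0.0512]
orientation: [-3.137, 0.149, -0.002]
force: [0.6, 0.7, -0.6]
opening: 0.093
```

```bash
python3 - <<'E'
from go import *
go(np.array([.4465,-.0545,.018]),-.095+np.pi/2)
snap('side','side12');crop('side12',290,100,360,180,9,'s12c')
E
```

```text
tcp [ 0.4474 -0.0547  0.0512] zaxis [ 0.0013  0.0006 -1.    ] tool y yaw -1.6658885084338417 q [-0.2362 -0.1069  2.0739  0.001   1.1734  1.4293] F [ 0.6089  0.7497 -0.6026] open 0.09295263481544334 t 12.7
turn first (ax ay az) [-0.0008 -0.0013 -0.0001]
shift now mm [-0.9696 -0.0468 33.2348]  after turn [-0.9273 -0.0722 33.236 ]
```

View pics/s12c.png

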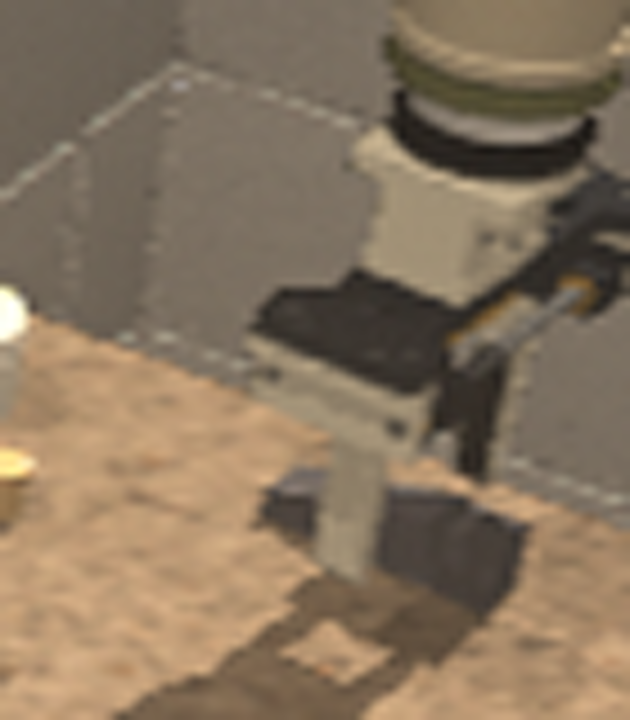

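Emit:
step_arm([
  {"tx": -1,"ty": 0,"tz": 12,"ax": 0,"ay": 0,"az": 0,"grip": 0},
  {"tx": 0,"ty": 0,"tz": 12,"ax": 0,"ay": 0,"az": 0,"grip": 0},
  {"tx": 0,"ty": 0,"tz": 7,"ax": 0,"ay": 0,"az": 0,"grip": 0},
  {"tx": 0,"ty": 0,"tz": 0,"ax": 0,"ay": 0,"az": 0,"grip": 0},
])

```text
t: 13.15
tool_pos: [0.4451, -0.0544, 0.0185]
orientation: [-3.137, 0.149, 0.001]
force: [-0.1, 0.1, -0.3]
opening: 0.093
```

```bash
python3 - <<'E'
from go import *
go(np.array([.4465,-.0545,.018]),-.095+np.pi/2)
snap('side','side13');crop('side13',290,100,360,180,9,'s13c')
E
```

```text
tcp [ 0.4451 -0.0544  0.0185] zaxis [-0.0008  0.0011 -1.    ] tool y yaw -1.6659627051431438 q [-0.2367 -0.0548  2.0938  0.001   1.1037  1.4288] F [-0.1429  0.1248 -0.2501] open 0.0929547837461845 t 13.15
turn first (ax ay az) [-0.001   0.0009 -0.0002]
shift now mm [1.393  0.0053 0.4923]  after turn [1.3925 0.0051 0.4936]
```

View pics/s13c.png

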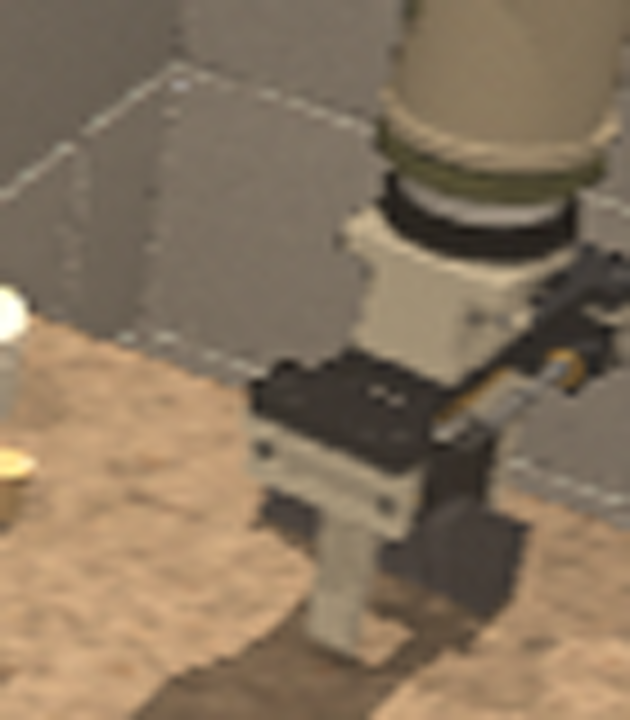

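Emit:
step_arm([
  {"tx": 0,"ty": 0,"tz": 0,"ax": 0,"ay": 0,"az": 0,"grip": 60},
  {"tx": 0,"ty": 0,"tz": 0,"ax": 0,"ay": 0,"az": 0,"grip": 110},
  {"tx": 0,"ty": 0,"tz": 0,"ax": 0,"ay": 0,"az": 0,"grip": 150},
  {"tx": 0,"ty": 0,"tz": 0,"ax": 0,"ay": 0,"az": 0,"grip": 200},
  {"tx": 0,"ty": 0,"tz": 0,"ax": 0,"ay": 0,"az": 0,"grip": 255},
  {"tx": 0,"ty": 0,"tz": 0,"ax": 0,"ay": 0,"az": 0,"grip": 255},
  {"tx": 0,"ty": 0,"tz": 0,"ax": 0,"ay": 0,"az": 0,"grip": 255},
  {"tx": 0,"ty": 0,"tz": 0,"ax": 0,"ay": 0,"az": 0,"grip": 255},
], squeeze=40)

```text
t: 14.0
tool_pos: [0.4465, -0.0547, 0.0202]
orientation: [-3.138, 0.149, -0.003]
force: [-1.0, -1.6, 0.9]
opening: 0.0335
```

```bash
python3 - <<'E'
from go import *
go(W([.6244,.1626,.1616],np.array([-.165,0,.018])),.1616+np.pi/2)
snap('side','side14');crop('side14',280,100,360,180,9,'s14c')
E
```

```text
tcp [ 0.4465 -0.0547  0.0202] zaxis [ 0.0021  0.0003 -1.    ] tool y yaw -1.6660026931930279 q [-0.2367 -0.0569  2.0922  0.0009  1.1043  1.4289] F [-0.9935 -1.6286  0.8845] open 0.033532631757474264 t 14.0
turn first (ax ay az) [-0.0003 -0.0021 -0.2568]
shift now mm [  -3.1693 -191.3522    2.2533]  after turn [  45.5416 -185.882     2.1565]
```

View pics/s14c.png

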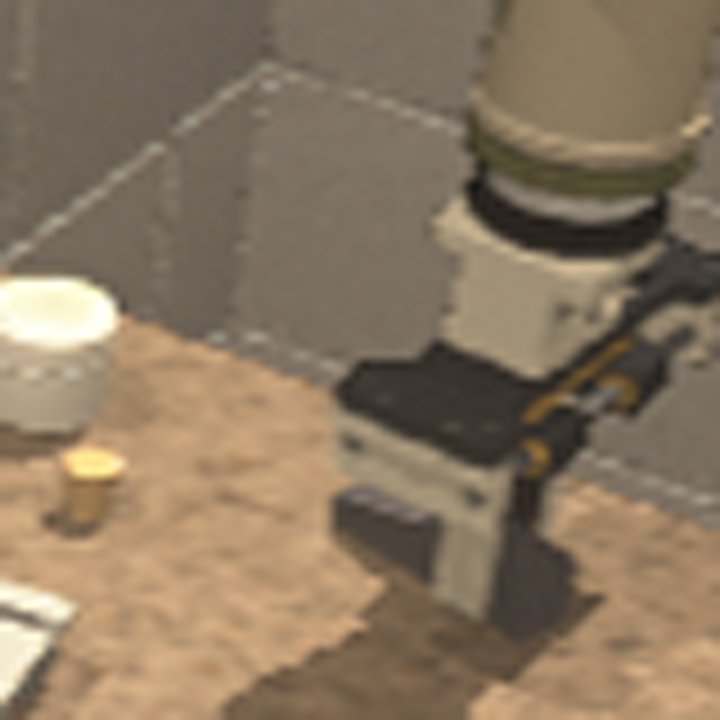

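Emit:
step_arm([
  {"tx": 0,"ty": 0,"tz": 0,"ax": 0,"ay": 0,"az": 0,"grip": 255},
  {"tx": 0,"ty": 0,"tz": 0,"ax": 0,"ay": 0,"az": 0,"grip": 255},
  {"tx": 0,"ty": 0,"tz": 0,"ax": 0,"ay": 0,"az": 0,"grip": 255},
  {"tx": 0,"ty": 0,"tz": 0,"ax": 0,"ay": 0,"az": 0,"grip": 255},
])

```text
t: 14.45
tool_pos: [0.4465, -0.0547, 0.0202]
orientation: [-3.138, 0.149, -0.003]
force: [-0.1, -1.8, 1.7]
opening: 0.0302
```

Emit:
step_arm([
  {"tx": 0,"ty": 0,"tz": 0,"ax": 0,"ay": 0,"az": 0,"grip": 255},
  {"tx": 0,"ty": 0,"tz": 0,"ax": 0,"ay": 0,"az": 0,"grip": 255},
  {"tx": 0,"ty": 0,"tz": 0,"ax": 0,"ay": 0,"az": 0,"grip": 255},
  {"tx": 0,"ty": 0,"tz": 0,"ax": 0,"ay": 0,"az": 0,"grip": 255},
], squeeze=50)

```text
t: 14.85
tool_pos: [0.4465, -0.0547, 0.0201]
orientation: [-3.138, 0.149, -0.003]
force: [-0.7, -1.6, 2.8]
opening: 0.0301
```

Emit:
step_arm([
  {"tx": 0,"ty": 0,"tz": -6,"ax": 0,"ay": 0,"az": 0,"grip": 255},
  {"tx": 0,"ty": 0,"tz": -10,"ax": 0,"ay": 0,"az": 0,"grip": 255},
  {"tx": 0,"ty": -20,"tz": -4,"ax": 0,"ay": 0,"az": 0,"grip": 255},
  {"tx": 0,"ty": -30,"tz": 0,"ax": 0,"ay": 0,"az": 0,"grip": 255},
  {"tx": 0,"ty": -10,"tz": 0,"ax": 0,"ay": 0,"az": 0,"grip": 255},
  {"tx": 0,"ty": 0,"tz": 0,"ax": 0,"ay": 0,"az": 0,"grip": 255},
])

```text
t: 15.45
tool_pos: [0.4521, 0.0061, 0.0405]
orientation: [-3.138, 0.146, -0.003]
force: [-0.3, 0.5, -2.3]
opening: 0.0297
```

```bash
python3 - <<'E'
from go import *
go(W([.6244,.1626,.1616],np.array([-.175,0,.04])),.1616+np.pi/2)
snap('side','side15');crop('side15',280,110,350,180,10,'s15c');snap('top','top15');crop('top15',270,150,360,240,8,'t15c')
E
```

```text
tcp [0.4521 0.0061 0.0405] zaxis [ 0.0021  0.0006 -1.    ] tool y yaw -1.6636500385698816 q [-0.1007 -0.086   2.0768  0.0009  1.1487  1.5626] F [-0.2843  0.5046 -2.3032] open 0.029693966057551285 t 15.45
turn first (ax ay az) [-0.0005 -0.0021 -0.2545]
shift now mm [ -12.3335 -127.7814    0.5248]  after turn [  20.2295 -126.7716    0.4523]
```

View pics/s15c.png

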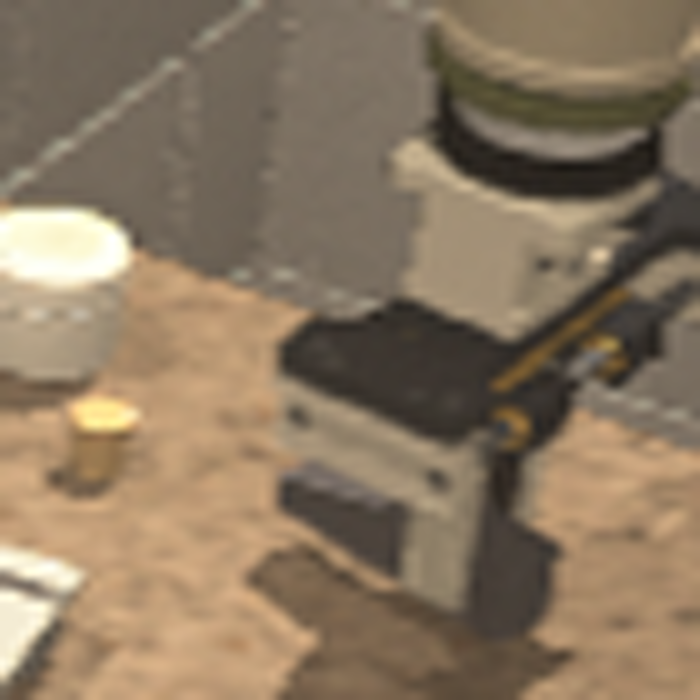

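View pics/t15c.png

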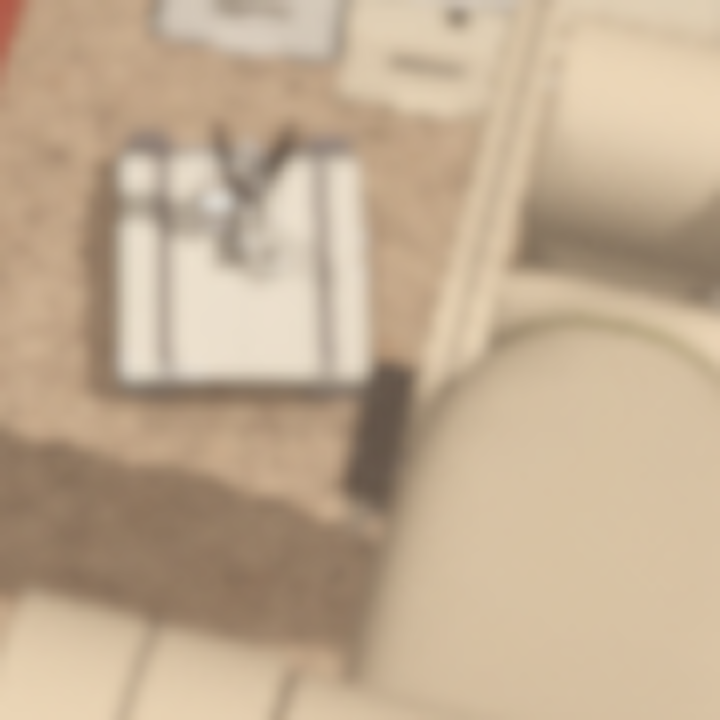

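```bash
cat > ovw.py <<'E'
from fit import *
def ov(tag,u0,v0,u1,v1,K,poses,out):
    f=cv2.imread(f'pics/{tag}.png')
    g=cv2.resize(f[v0:v1,u0:u1],None,fx=K,fy=K,interpolation=cv2.INTER_CUBIC)
    cols=[(0,255,0),(0,0,255),(255,0,0)]
    for (x,y,yaw,z),c in zip(poses,cols):
        pt=lambda L:tuple(int(v) for v in ((proj(tag,W((x,y,yaw),np.array(L)/1000+[0,0,z]))-[u0,v0]+.5)*K))
        prof=((-17.5,0),(-17.5,33),(17,33),(92.5,14),(92.5,0))
        for s in(14,-14): cv2.polylines(g,[np.array([pt((a,s,b)) for a,b in prof])],True,c,1)
        for a,b in prof: cv2.line(g,pt((a,14,b)),pt((a,-14,b)),c,1)
    cv2.imwrite(f'pics/{out}.png',g)
E
python3 - <<'E'
from ovw import *
tcp=np.array([.4521,.0061]); 
def P(yaw,g,z): return (tcp[0]-g*np.cos(yaw),tcp[1]-g*np.sin(yaw),yaw,z)
ov('side15',295,145,345,180,15,[P(-.093,.015,.02),P(-.2,.015,.02)],'ov4')
E
```

```text
(no output)
```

View pics/ov4.png

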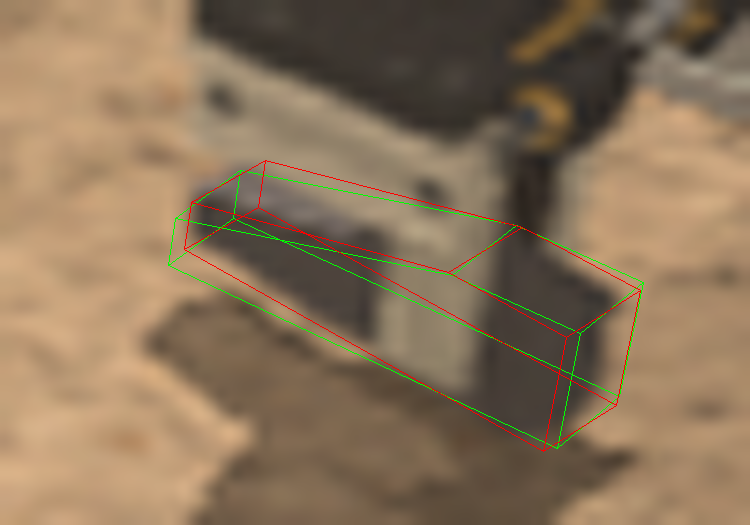

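```bash
python3 - <<'E'
from ovw import *
for y,g,n in((-.3,.013,'a'),):
    pass
tcp=np.array([.4521,.0061]); 
def P(yaw,g,z,l=0): return (tcp[0]-g*np.cos(yaw)-l*np.sin(yaw),tcp[1]-g*np.sin(yaw)+l*np.cos(yaw),yaw,z)
ov('side15',295,145,345,180,15,[P(-.25,.010,.021),P(-.35,.010,.021)],'ov5')
E
```

```text
(no output)
```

View pics/ov5.png

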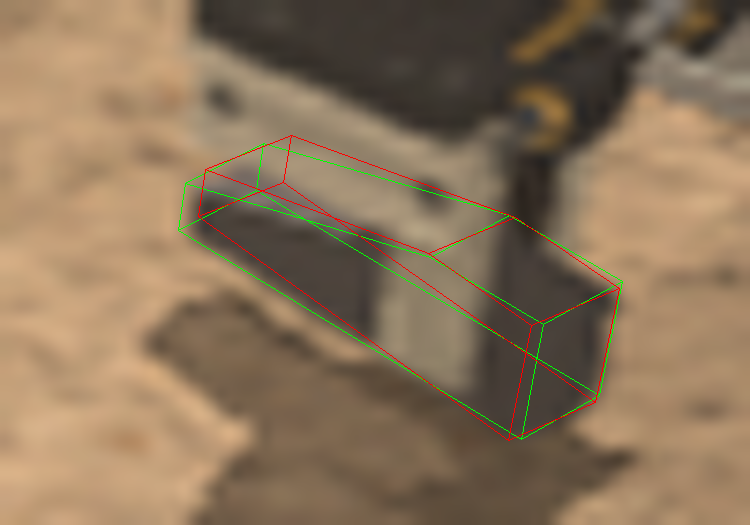

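Emit:
step_arm([
  {"tx": 0,"ty": 0,"tz": 10,"ax": 0,"ay": 0,"az": 0,"grip": 255},
  {"tx": 0,"ty": 0,"tz": 9,"ax": 0,"ay": 0,"az": 0,"grip": 255},
  {"tx": 0,"ty": 0,"tz": 2,"ax": 0,"ay": 0,"az": 0,"grip": 255},
  {"tx": 0,"ty": 0,"tz": 0,"ax": 0,"ay": 0,"az": 0,"grip": 255},
  {"tx": 0,"ty": 0,"tz": 0,"ax": 0,"ay": 0,"az": 0,"grip": 130},
  {"tx": 0,"ty": 0,"tz": 0,"ax": 0,"ay": 0,"az": 0,"grip": 70},
  {"tx": 0,"ty": 0,"tz": 0,"ax": 0,"ay": 0,"az": 0,"grip": 70},
  {"tx": 0,"ty": 0,"tz": 0,"ax": 0,"ay": 0,"az": 0,"grip": 70},
])

```text
t: 16.35
tool_pos: [0.452, 0.005, 0.0189]
orientation: [-3.137, 0.15, -0.003]
force: [-0.3, -0.2, 0.3]
opening: 0.0551
```

```bash
python3 - <<'E'
from go import *
from ovw import ov
go(np.array([.4521,.0061,.02]),-.25+np.pi/2)
snap('side','side16')
tcp=robot.read_state()['tool_pos']
def P(yaw,g,z,l=0): return (tcp[0]-g*np.cos(yaw)-l*np.sin(yaw),tcp[1]-g*np.sin(yaw)+l*np.cos(yaw),yaw,z)
ov('side16',295,145,345,185,15,[P(-.25,.010,.0),P(-.18,.010,.0)],'ov6')
crop('side16',295,145,345,185,15,'s16c')
E
```

```text
tcp [0.452  0.005  0.0189] zaxis [ 0.0017  0.0005 -1.    ] tool y yaw -1.666216181951062 q [-0.103  -0.048   2.0864  0.0007  1.1016  1.5628] F [-0.3417 -0.1606  0.2875] open 0.05508795562625553 t 16.35
turn first (ax ay az) [-0.0008 -0.0016  0.1546]
shift now mm [-0.0218 -1.1353 -1.1163]  after turn [-0.198  -1.1174 -1.117 ]
```

View pics/ov6.png

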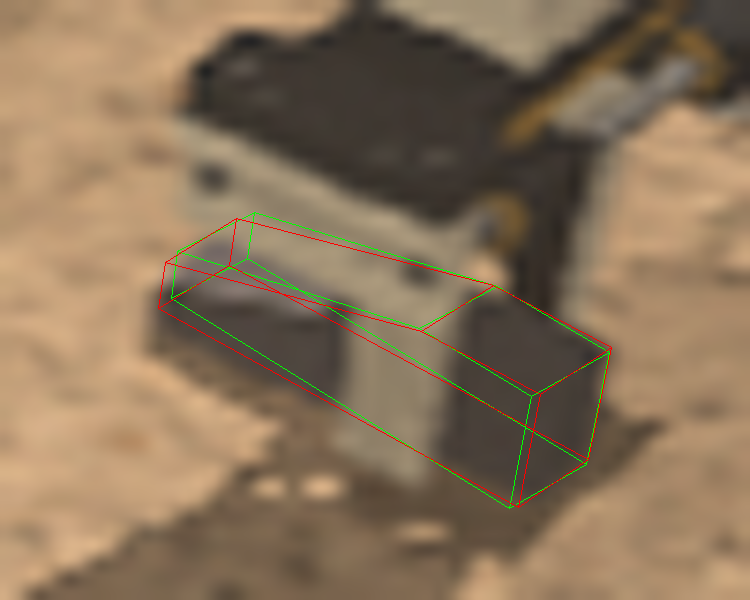

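View pics/s16c.png

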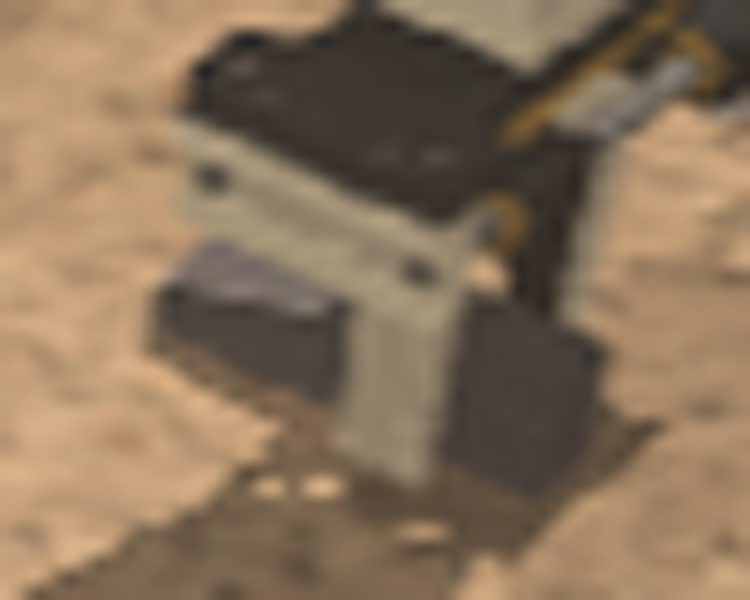

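```bash
python3 - <<'E'
from ovw import *
mm=lambda *a:np.array(a)/1000
S=px('side16',295,145,15)
o=[(S(158,290),mm(92.5,14,14)),(S(152,345),mm(92.5,14,0)),(S(210,245),mm(92.5,-14,14)),(S(605,345),mm(-17.5,-14,33)),(S(535,495),mm(-17.5,14,0))]
P=fit(o,[.44,.007,-.15])
ov('side16',295,145,345,185,15,[(*P,0)],'ov7')
E
```

```text
pose [ 0.4398  0.0071 -0.048 ]
   side16 [0.0925 0.014  0.014 ] [-0.5336 -0.0254]
   side16 [0.0925 0.014  0.    ] [-0.5613 -0.5903]
   side16 [ 0.0925 -0.014   0.014 ] [ 0.0105 -0.3438]
   side16 [-0.0175 -0.014   0.033 ] [ 0.929  -0.0412]
   side16 [-0.0175  0.014   0.    ] [0.2421 1.0404]
```

View pics/ov7.png

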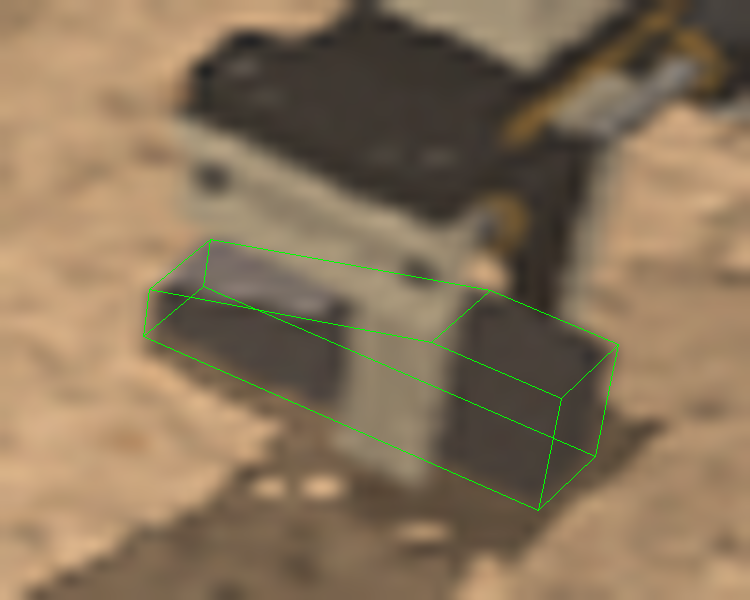

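```bash
python3 - <<'E'
from ovw import *
snap('top','top16')
ov('top16',290,180,340,225,15,[(.4398,.0071,-.048,0),(.441,.008,-.2,0)],'ov8'); crop('top16',290,180,340,225,15,'t16c')
ov('top15',290,180,340,225,15,[(.442,.0086,-.25,.02),(.437,.0075,-.093,.02)],'ov9')
E
```

```text
(no output)
```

View pics/ov8.png

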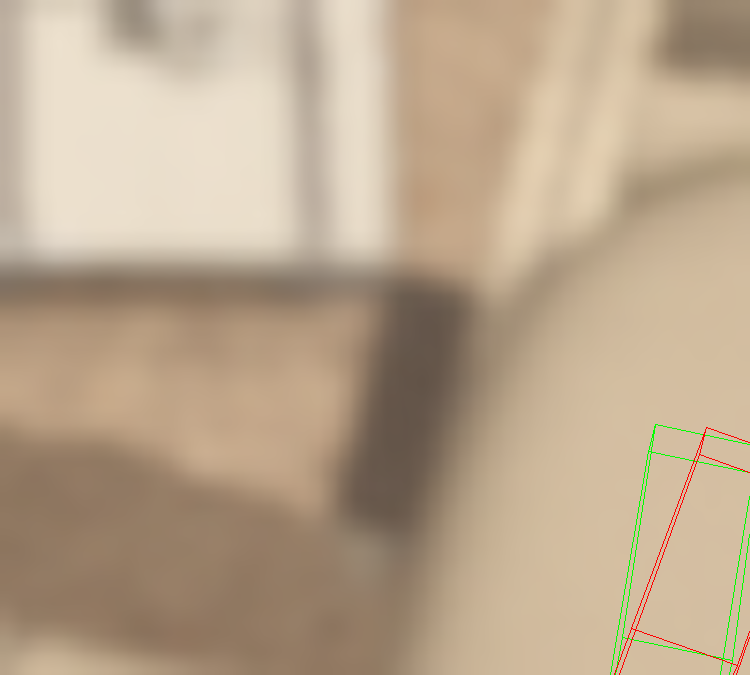

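View pics/ov9.png

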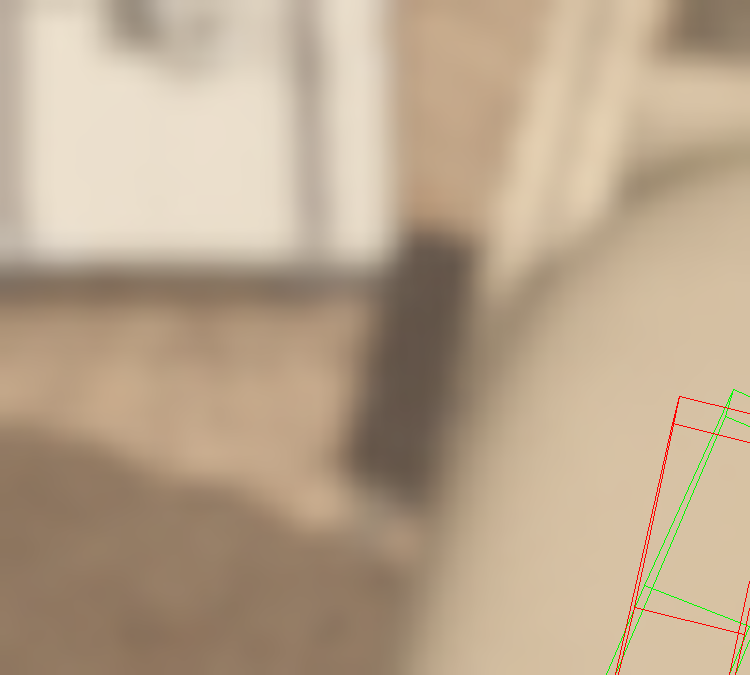

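```bash
python3 - <<'E'
from ovw import *
f=cv2.imread('pics/side16.png')[155:182,300:340]
g=cv2.resize(f,None,fx=19,fy=19,interpolation=cv2.INTER_LANCZOS4).astype(float)
g=np.clip(((g/255)**.6)*255*1.1,0,255).astype(np.uint8); cv2.imwrite('pics/e16.png',g)
E
```

```text
(no output)
```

View pics/e16.png

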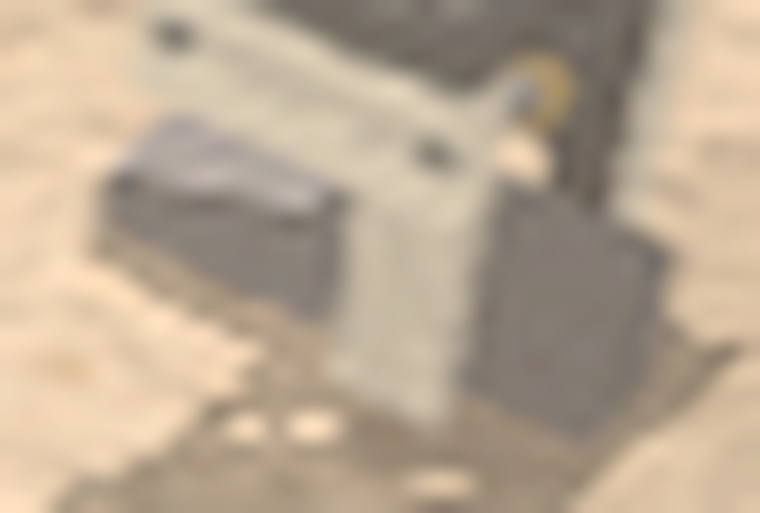

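```bash
python3 - <<'E'
from ovw import *
mm=lambda *a:np.array(a)/1000
S=px('side16',300,155,19)
o=[(S(110,186),mm(92.5,14,14)),(S(103,246),mm(92.5,14,0)),(S(165,120),mm(92.5,-14,14)),(S(668,253),mm(-17.5,-14,33)),(S(640,395),mm(-17.5,-14,0)),(S(580,442),mm(-17.5,14,0))]
P=fit(o,[.44,.007,-.05])
d=np.array([.452,.005])-P[:2]; c,s=np.cos(P[2]),np.sin(P[2]); print('tcp in wedge',c*d[0]+s*d[1],-s*d[0]+c*d[1])
# sanity: same procedure residual of the original pose (-.08..-.11)
E
```

```text
pose [ 0.44    0.0093 -0.0593]
   side16 [0.0925 0.014  0.014 ] [-1.0053 -0.3517]
   side16 [0.0925 0.014  0.    ] [-1.0633 -0.4071]
   side16 [ 0.0925 -0.014   0.014 ] [ 0.1883 -0.1683]
   side16 [-0.0175 -0.014   0.033 ] [ 0.8064 -0.0294]
   side16 [-0.0175 -0.014   0.    ] [ 0.7299 -0.0461]
   side16 [-0.0175  0.014   0.    ] [-0.0003  1.0825]
tcp in wedge 0.01228128674509799 -0.0036101972001209032
```

Emit:
step_arm([
  {"tx": 0,"ty": 0,"tz": 0,"ax": 0,"ay": 0,"az": -0.035,"grip": 70},
  {"tx": 0,"ty": 0,"tz": 0,"ax": 0,"ay": 0,"az": 0,"grip": 255},
  {"tx": 0,"ty": 0,"tz": 0,"ax": 0,"ay": 0,"az": 0,"grip": 255},
  {"tx": 0,"ty": 0,"tz": 0,"ax": 0,"ay": 0,"az": 0,"grip": 255},
  {"tx": 0,"ty": 0,"tz": 0,"ax": 0,"ay": 0,"az": 0,"grip": 255},
  {"tx": 0,"ty": 0,"tz": 0,"ax": 0,"ay": 0,"az": 0,"grip": 255},
  {"tx": 0,"ty": 0,"tz": 0,"ax": 0,"ay": 0,"az": 0,"grip": 255},
], squeeze=50)

```text
t: 17.15
tool_pos: [0.4522, 0.005, 0.0191]
orientation: [-3.14, 0.095, -0.003]
force: [-0.6, -0.5, 0.0]
opening: 0.0277
```

```bash
python3 - <<'E'
from go import *
go(W([.6244,.1626,.1616],np.array([-.175,0,.03])),.1616+np.pi/2)
snap('side','side17')
f=cv2.imread('pics/side17.png')[150:180,300:340]
g=cv2.resize(f,None,fx=18,fy=18,interpolation=cv2.INTER_LANCZOS4).astype(float)
g=np.clip(((g/255)**.6)*255*1.1,0,255).astype(np.uint8); cv2.imwrite('pics/e17.png',g)
E
```

```text
tcp [0.4522 0.005  0.0191] zaxis [ 0.002   0.0004 -1.    ] tool y yaw -1.6311376643132196 q [-0.1028 -0.0484  2.0862  0.0007  1.1018  1.528 ] F [-0.5539 -0.5168  0.032 ] open 0.02772842705828585 t 17.15
turn first (ax ay az) [-0.0003 -0.002  -0.2219]
shift now mm [  -8.2581 -129.1525  -10.8085]  after turn [  20.352  -127.8015  -10.8611]
```

View pics/e17.png

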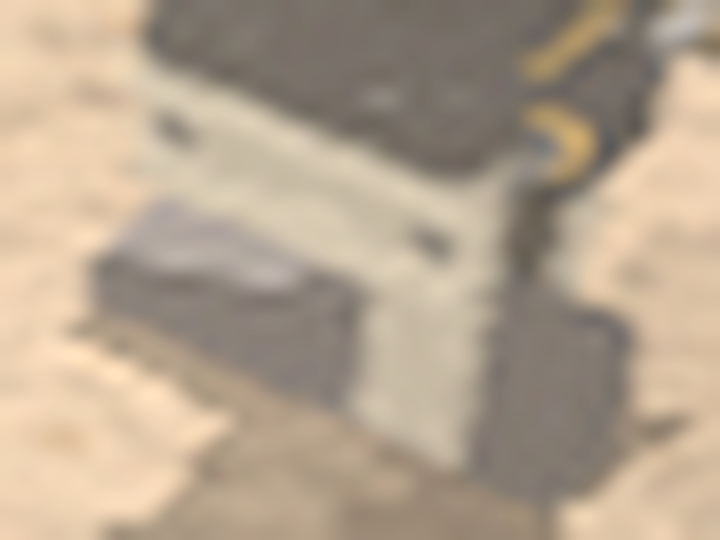

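Emit:
step_arm([
  {"tx": 0,"ty": 0,"tz": -4,"ax": 0,"ay": 0,"az": 0,"grip": 255},
  {"tx": -10,"ty": 0,"tz": -6,"ax": 0,"ay": 0,"az": 0,"grip": 255},
  {"tx": -15,"ty": 0,"tz": 0,"ax": 0,"ay": 0,"az": 0,"grip": 255},
  {"tx": 0,"ty": -20,"tz": 0,"ax": 0,"ay": 0,"az": -0.07,"grip": 255},
  {"tx": 0,"ty": -25,"tz": 0,"ax": 0,"ay": 0,"az": -0.08,"grip": 255},
  {"tx": 0,"ty": -25,"tz": 0,"ax": 0,"ay": 0,"az": -0.072,"grip": 255},
  {"tx": 0,"ty": -25,"tz": 0,"ax": 0,"ay": 0,"az": 0,"grip": 255},
  {"tx": 0,"ty": -15,"tz": 0,"ax": 0,"ay": 0,"az": 0,"grip": 255},
  {"tx": 0,"ty": 0,"tz": 0,"ax": 0,"ay": 0,"az": 0,"grip": 255},
])

```text
t: 18.1
tool_pos: [0.4189, 0.1173, 0.0291]
orientation: [-3.13, -0.257, -0.002]
force: [-0.1, -0.3, -2.6]
opening: 0.0277
```

```bash
python3 - <<'E'
from go import *
go(W([.6244,.1626,.1616],np.array([-.168,0,.019])),.1616+np.pi/2)
snap('side','side18'); crop('side18',240,130,335,200,8,'s18c');snap('top','top18');crop('top18',260,150,340,230,8,'t18c')
E
```

```text
tcp [0.4189 0.1173 0.0291] zaxis [ 0.0015  0.0008 -1.    ] tool y yaw -1.4068805171029066 q [ 0.1547 -0.1158  2.1281  0.0007  1.1277  1.5613] F [-0.1232 -0.2758 -2.6328] open 0.02773627063867918 t 18.1
turn first (ax ay az) [-0.0006 -0.0016  0.0023]
shift now mm [ 42.1482 -11.4879  10.1931]  after turn [ 42.1376 -11.5914  10.1193]
```

View pics/s18c.png

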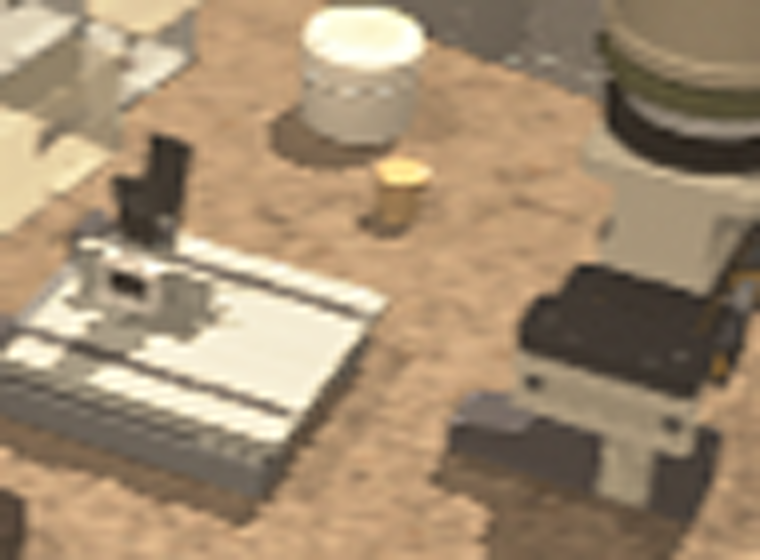

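View pics/t18c.png

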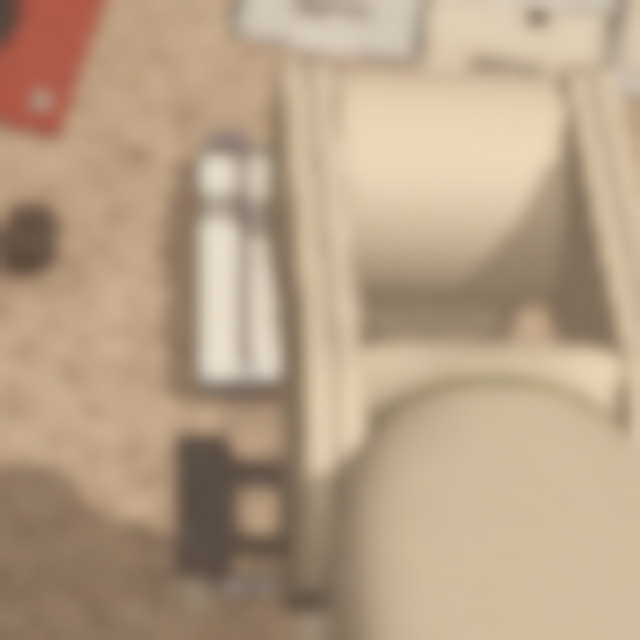

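Emit:
step_arm([
  {"tx": 4,"ty": -6,"tz": 0,"ax": 0,"ay": 0,"az": 0.002,"grip": 255},
  {"tx": 12,"ty": -5.5,"tz": 0,"ax": 0,"ay": 0,"az": 0,"grip": 255},
  {"tx": 14,"ty": 0,"tz": 4,"ax": 0,"ay": 0,"az": 0,"grip": 255},
  {"tx": 8,"ty": 0,"tz": 4,"ax": 0,"ay": 0,"az": 0,"grip": 255},
  {"tx": 0,"ty": 0,"tz": 1,"ax": 0,"ay": 0,"az": 0,"grip": 255},
  {"tx": 0,"ty": 0,"tz": 0,"ax": 0,"ay": 0,"az": 0,"grip": 255},
])

```text
t: 18.8
tool_pos: [0.4545, 0.1329, 0.0196]
orientation: [-3.132, -0.25, -0.0]
force: [-0.3, 0.0, -2.4]
opening: 0.0279
```

```bash
python3 - <<'E'
from go import *
from ovw import ov
go(W([.6244,.1626,.1616],np.array([-.168,0,.019])),.1616+np.pi/2)
snap('side','side19'); crop('side19',240,140,320,200,9,'s19c')
p=robot.read_state()['tool_pos'];y=.1616
ov('side19',240,140,320,200,9,[(p[0]-.012*np.cos(y),p[1]-.012*np.sin(y),y,0.001)],'ov19')
t=[.6244,.1626,.1616]; g=cv2.imread('pics/ov19.png')
pt=lambda L:tuple(int(v) for v in ((proj('side19',W(t,np.array(L)/1000))-[240,140]+.5)*9))
cv2.polylines(g,[np.array([pt(l) for l in((-76,-60,34),(-76,60,34),(54,60,34),(54,-60,34))])],True,(0,0,255),1)
cv2.line(g,pt((-76,0,34)),pt((54,0,34)),(0,0,255),1); cv2.line(g,pt((-76,0,0)),pt((-180,0,0)),(255,0,0),1)
cv2.imwrite('pics/ov19.png',g)
E
```

```text
tcp [0.4545 0.1329 0.0196] zaxis [ 0.0003  0.0001 -1.    ] tool y yaw -1.4117005500502966 q [0.176  0.0114 2.0264 0.0001 1.1035 1.5877] F [-0.2711  0.0017 -2.443 ] open 0.027901797039188627 t 18.8
turn first (ax ay az) [-0.0001 -0.0003 -0.0025]
shift now mm [ 4.5039 -2.0122  0.5661]  after turn [ 4.5091 -2.001   0.5647]
```

View pics/s19c.png

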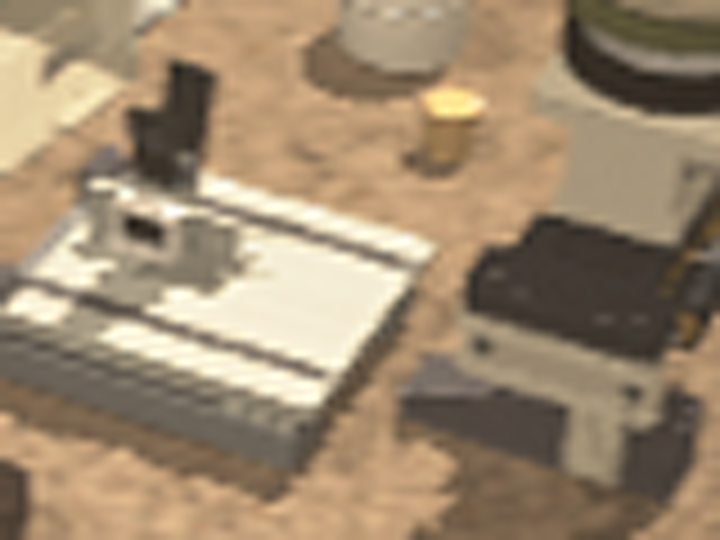

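View pics/ov19.png

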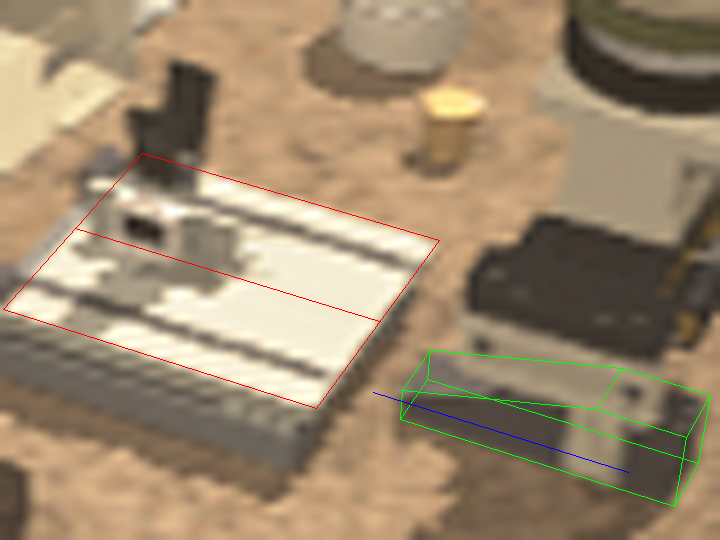

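Emit:
step_arm([
  {"tx": 0,"ty": 0,"tz": 0.7,"ax": 0,"ay": 0,"az": -0.002,"grip": 255},
  {"tx": 0,"ty": 0,"tz": 0,"ax": 0,"ay": 0,"az": 0,"grip": 255},
])

```text
t: 19.05
tool_pos: [0.4548, 0.1332, 0.0195]
orientation: [-3.131, -0.254, -0.003]
force: [-0.1, -0.0, -2.4]
opening: 0.0276
```

Emit:
step_arm([
  {"tx": 0,"ty": 0,"tz": 0.6,"ax": 0,"ay": 0,"az": 0,"grip": 255},
  {"tx": 0,"ty": 0,"tz": 0,"ax": 0,"ay": 0,"az": 0,"grip": 255},
])

```text
t: 19.25
tool_pos: [0.4551, 0.1333, 0.0191]
orientation: [-3.131, -0.254, -0.003]
force: [-2.1, -0.8, 0.6]
opening: 0.0277
```

Emit:
step_arm([
  {"tx": 0,"ty": 0,"tz": 0.6,"ax": 0,"ay": 0,"az": 0,"grip": 255},
  {"tx": 0,"ty": 0,"tz": 0,"ax": 0,"ay": 0,"az": 0,"grip": 255},
])

```text
t: 19.45
tool_pos: [0.4552, 0.1333, 0.0191]
orientation: [-3.131, -0.254, -0.003]
force: [-5.3, -1.9, 8.7]
opening: 0.0276
```

Emit:
step_arm([
  {"tx": 3,"ty": 0,"tz": -0.5,"ax": 0,"ay": 0,"az": 0,"grip": 255},
  {"tx": 8,"ty": 0,"tz": 0,"ax": 0,"ay": 0,"az": 0,"grip": 255},
  {"tx": 8,"ty": 0,"tz": 0,"ax": 0,"ay": 0,"az": 0,"grip": 255},
  {"tx": 5,"ty": 0,"tz": 0,"ax": 0,"ay": 0,"az": 0,"grip": 255},
  {"tx": 0,"ty": 0,"tz": 0,"ax": 0,"ay": 0,"az": 0,"grip": 255},
])

```text
t: 19.95
tool_pos: [0.4802, 0.1374, 0.0191]
orientation: [-3.131, -0.254, -0.006]
force: [1.2, -0.2, 1.8]
opening: 0.0276
```

```bash
python3 - <<'E'
from go import *
go(W([.6244,.1626,.1616],np.array([-.1255,0,.019])),.1616+np.pi/2)
snap('side','side20'); crop('side20',240,140,320,200,9,'s20c')
E
```

```text
tcp [0.4802 0.1374 0.0191] zaxis [ 0.0036  0.0007 -1.    ] tool y yaw -1.4091078873143412 q [0.1759 0.0778 1.9586 0.0001 1.1015 1.5849] F [ 1.2179 -0.161   1.7924] open 0.027626747059446333 t 19.95
turn first (ax ay az) [-0.0002 -0.0036  0.0001]
shift now mm [20.8613 -1.7021  0.1968]  after turn [20.8617 -1.7039  0.1206]
```

View pics/s20c.png

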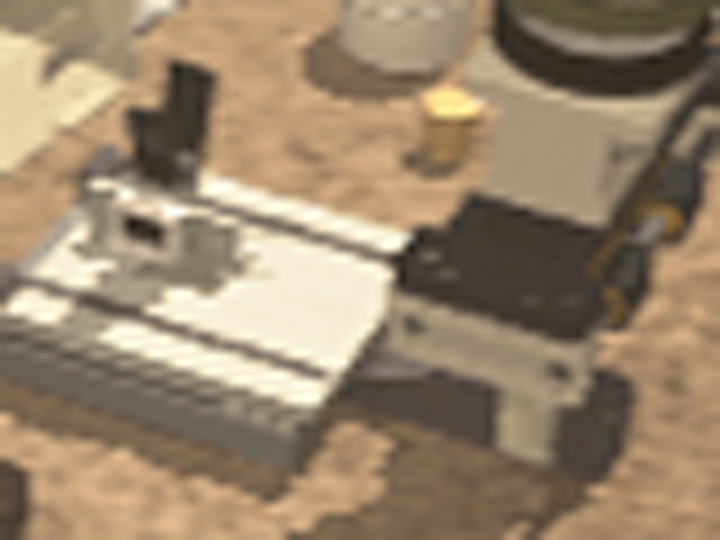

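Emit:
step_arm([
  {"tx": 5,"ty": 0,"tz": 0,"ax": 0,"ay": -0.002,"az": 0,"grip": 255},
  {"tx": 5,"ty": 0,"tz": 0,"ax": 0,"ay": 0,"az": 0,"grip": 255},
  {"tx": 3,"ty": 0,"tz": 0,"ax": 0,"ay": 0,"az": 0,"grip": 255},
  {"tx": 0,"ty": 0,"tz": 0,"ax": 0,"ay": 0,"az": 0,"grip": 255},
])

```text
t: 20.4
tool_pos: [0.4921, 0.1393, 0.0191]
orientation: [-3.131, -0.254, -0.001]
force: [-0.8, 0.2, 4.8]
opening: 0.0277
```

Emit:
step_arm([
  {"tx": 2,"ty": 0,"tz": 0,"ax": 0,"ay": 0,"az": 0,"grip": 255},
  {"tx": 0,"ty": 0,"tz": 0,"ax": 0,"ay": 0,"az": 0,"grip": 255},
])

```text
t: 20.6
tool_pos: [0.4936, 0.1396, 0.0191]
orientation: [-3.131, -0.254, 0.0]
force: [-3.5, 0.2, 5.6]
opening: 0.0276
```

Emit:
step_arm([
  {"tx": 2,"ty": 0,"tz": 0,"ax": 0,"ay": 0,"az": 0,"grip": 255},
  {"tx": 0,"ty": 0,"tz": 0,"ax": 0,"ay": 0,"az": 0,"grip": 255},
])

```text
t: 20.8
tool_pos: [0.4955, 0.1399, 0.0191]
orientation: [-3.131, -0.254, 0.0]
force: [-3.6, -0.3, 6.8]
opening: 0.0276
```

Emit:
step_arm([
  {"tx": 2,"ty": 0,"tz": 0,"ax": 0,"ay": 0,"az": 0,"grip": 255},
  {"tx": 0,"ty": 0,"tz": 0,"ax": 0,"ay": 0,"az": 0,"grip": 255},
])

```text
t: 21.0
tool_pos: [0.4975, 0.1403, 0.0192]
orientation: [-3.131, -0.254, 0.0]
force: [-2.8, 0.2, 6.1]
opening: 0.0281
```

Emit:
step_arm([
  {"tx": 1.5,"ty": 0,"tz": 0,"ax": 0,"ay": 0,"az": 0,"grip": 255},
  {"tx": 0,"ty": 0,"tz": 0,"ax": 0,"ay": 0,"az": 0,"grip": 255},
])

```text
t: 21.2
tool_pos: [0.4989, 0.1405, 0.0192]
orientation: [-3.131, -0.254, 0.0]
force: [-4.0, -1.4, 7.6]
opening: 0.0275
```

Emit:
step_arm([
  {"tx": 1.5,"ty": 0,"tz": 0,"ax": 0,"ay": 0,"az": 0,"grip": 255},
  {"tx": 0,"ty": 0,"tz": 0,"ax": 0,"ay": 0,"az": 0,"grip": 255},
])

```text
t: 21.4
tool_pos: [0.5001, 0.1407, 0.0191]
orientation: [-3.131, -0.254, 0.002]
force: [-5.8, -1.0, 8.5]
opening: 0.0275
```

Emit:
step_arm([
  {"tx": 1.5,"ty": 0,"tz": 0,"ax": 0,"ay": 0,"az": 0,"grip": 255},
  {"tx": 0,"ty": 0,"tz": 0,"ax": 0,"ay": 0,"az": 0,"grip": 255},
])

```text
t: 21.6
tool_pos: [0.5004, 0.1407, 0.0191]
orientation: [3.131, 0.254, -0.006]
force: [-13.2, -1.8, 15.7]
opening: 0.0276
```

Emit:
step_arm([
  {"tx": 1.5,"ty": 0,"tz": 0,"ax": 0,"ay": 0,"az": 0,"grip": 255},
  {"tx": 0,"ty": 0,"tz": 0,"ax": 0,"ay": 0,"az": 0,"grip": 255},
])

```text
t: 21.8
tool_pos: [0.5011, 0.1408, 0.0191]
orientation: [3.131, 0.254, -0.008]
force: [-17.3, -4.5, 20.0]
opening: 0.0276
```

Emit:
step_arm([
  {"tx": 1,"ty": 0,"tz": -0.8,"ax": 0,"ay": 0,"az": 0,"grip": 255},
  {"tx": 1,"ty": 0,"tz": 0,"ax": 0,"ay": 0,"az": 0,"grip": 255},
  {"tx": 0,"ty": 0,"tz": 0,"ax": 0,"ay": 0,"az": 0,"grip": 255},
])

```text
t: 22.1
tool_pos: [0.5029, 0.1411, 0.0191]
orientation: [3.131, 0.254, -0.009]
force: [-12.7, -3.8, 12.9]
opening: 0.0275
```

```bash
python3 - <<'E'
from go import *
go(W([.6244,.1626,.1616],np.array([-.110,0,.019])),.1616+np.pi/2)
E
```

```text
tcp [0.5029 0.1411 0.0191] zaxis [-0.0054 -0.0009 -1.    ] tool y yaw -1.4088047663649557 q [0.1754 0.1446 1.886  0.     1.1165 1.5842] F [-12.7169  -3.8375  12.8709] open 0.027500743885283584 t 22.1
turn first (ax ay az) [0.     0.0055 0.0004]
shift now mm [13.3973 -1.6324  0.0415]  after turn [13.3962 -1.6376  0.1151]
```

Emit:
step_arm([
  {"tx": 2,"ty": 0,"tz": -0.3,"ax": 0,"ay": 0,"az": 0,"grip": 255},
  {"tx": 2,"ty": 0,"tz": 0,"ax": 0,"ay": 0,"az": 0,"grip": 255},
  {"tx": 2,"ty": 0,"tz": 0,"ax": 0,"ay": 0,"az": 0,"grip": 255},
  {"tx": 0,"ty": 0,"tz": 0,"ax": 0,"ay": 0,"az": 0,"grip": 255},
])

```text
t: 22.5
tool_pos: [0.509, 0.1422, 0.0191]
orientation: [3.131, 0.254, -0.008]
force: [-10.7, -2.7, 8.3]
opening: 0.0279
```

```bash
python3 - <<'E'
from go import *
go(W([.6244,.1626,.1616],np.array([-.110,0,.019])),.1616+np.pi/2)
snap('side','side21'); crop('side21',235,145,300,195,12,'s21c'); crop('side18',235,145,300,195,12,'s18d')
E
```

```text
tcp [0.509  0.1422 0.0191] zaxis [-0.005  -0.0008 -1.    ] tool y yaw -1.4087839072212982 q [0.1753 0.1597 1.8691 0.0001 1.1179 1.584 ] F [-10.7332  -2.6969   8.3051] open 0.02789290188215501 t 22.5
turn first (ax ay az) [-0.0001  0.0051  0.0004]
shift now mm [ 7.1915 -1.5739  0.0799]  after turn [ 7.1904 -1.5769  0.1163]
```

View pics/s21c.png

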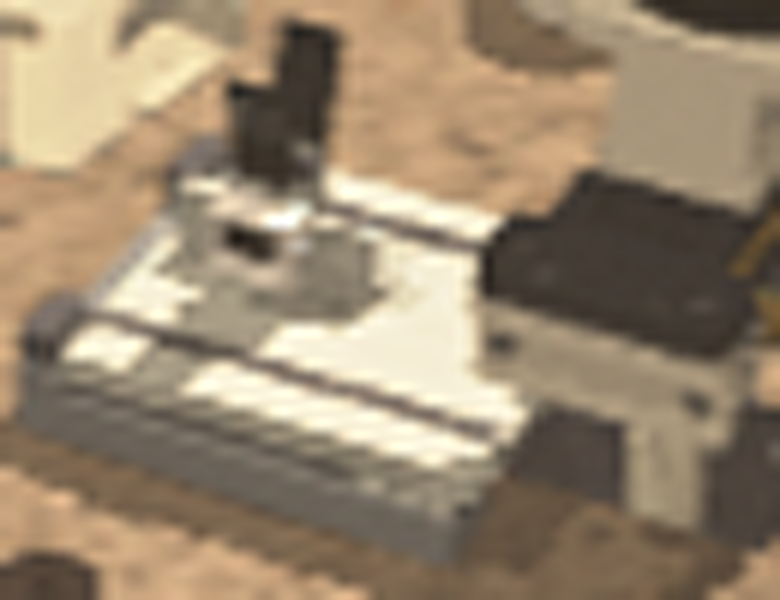

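View pics/s18d.png

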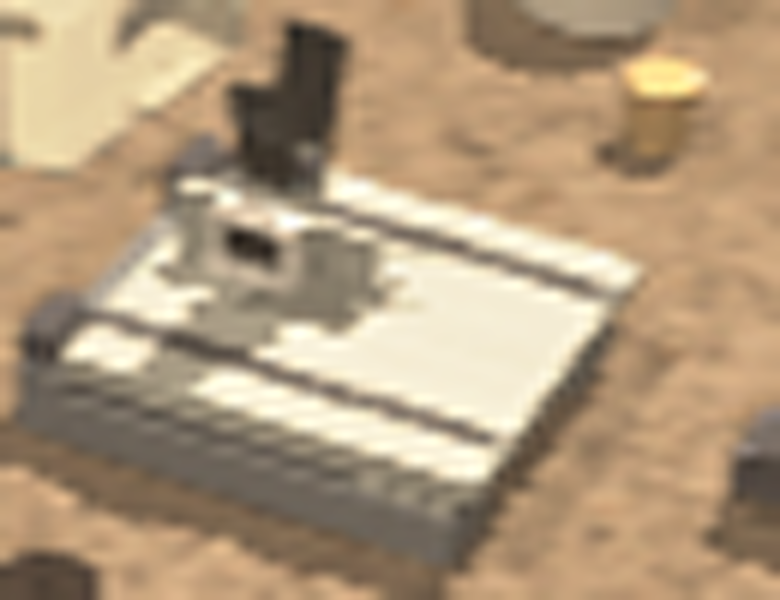

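Emit:
step_arm([
  {"tx": 2,"ty": 0,"tz": -0.2,"ax": 0,"ay": 0,"az": 0,"grip": 255},
  {"tx": 2,"ty": 0,"tz": 0,"ax": 0,"ay": 0,"az": 0,"grip": 255},
  {"tx": 2,"ty": 0,"tz": 0,"ax": 0,"ay": 0,"az": 0,"grip": 255},
  {"tx": 0.7,"ty": 0,"tz": 0,"ax": 0,"ay": 0,"az": 0,"grip": 255},
  {"tx": 0,"ty": 0,"tz": 0,"ax": 0,"ay": 0,"az": 0,"grip": 255},
  {"tx": 0,"ty": 0,"tz": 0,"ax": 0,"ay": 0,"az": 0,"grip": 255},
])

```text
t: 23.15
tool_pos: [0.5154, 0.1432, 0.0191]
orientation: [3.131, 0.254, -0.008]
force: [-10.0, -1.3, 6.1]
opening: 0.0279
```

```bash
python3 - <<'E'
from go import *
t=[.6244,.1626,.1616]
go(W(t,np.array([-.110,0,.019])),.1616+np.pi/2)
snap('side','side22'); crop('side22',235,145,300,195,12,'s22c')
a=cv2.imread('pics/side18.png',0)
# points along +y edge of table, track with LK vs model shift for lift angles
Ls=[(-70,52),(-60,50),(-60,40),(-50,48),(-40,48),(-30,48),(0,52),(40,52)]
P0=np.array([proj('side18',W(t,np.array([x,y,34])/1000)) for x,y in Ls],np.float32)
def lifted(th):
    out=[]
    for x,y in Ls:
        hx,hz=64,20  # hinge approx: nose -69 +133
        dx,dz=x-hx,34-hz
        out.append(proj('side18',W(t,np.array([hx+dx*np.cos(th)+dz*np.sin(th),y,hz-dx*np.sin(th)+dz*np.cos(th)])/1000)))
    return np.array(out)
pred=lifted(.030)-lifted(0)
for n in('side20','side21','side22'):
    b=cv2.imread(f'pics/{n}.png',0)
    P1,st,e=cv2.calcOpticalFlowPyrLK(a,b,P0.reshape(-1,1,2),None,winSize=(13,13),maxLevel=0,criteria=(3,50,.001))
    d=P1.reshape(-1,2)-P0; print(n); print(np.c_[Ls,d,pred])
E
```

```text
tcp [0.5154 0.1432 0.0191] zaxis [-0.0052 -0.0008 -1.    ] tool y yaw -1.4088026342218718 q [0.1751 0.176  1.8507 0.0002 1.1202 1.5838] F [-9.976  -1.2674  6.0998] open 0.027934034947605674 t 23.15
turn first (ax ay az) [-0.0001  0.0052  0.0004]
shift now mm [ 0.6828 -1.5924  0.1206]  after turn [ 0.6815 -1.5927  0.1241]
side20
[[-70.      52.       0.0934   0.0314  -0.0623  -0.9915]
 [-60.      50.       0.0157   0.0044  -0.0707  -0.9185]
 [-60.      40.       0.051    0.0166  -0.068   -0.9162]
 [-50.      48.       0.0079  -0.0003  -0.0782  -0.8457]
 [-40.      48.       0.0086  -0.0001  -0.0853  -0.7736]
 [-30.      48.       0.0033  -0.0005  -0.0914  -0.7016]
 [  0.      52.      -0.0067  -0.0034  -0.1052  -0.487 ]
 [ 40.      52.       0.0055   0.0025  -0.1103  -0.2022]]
side21
[[-70.      52.      -0.3     -0.6114  -0.0623  -0.9915]
 [-60.      50.      -0.4211  -0.5472  -0.0707  -0.9185]
 [-60.      40.      -0.4847  -0.6567  -0.068   -0.9162]
 [-50.      48.      -1.8211  -1.0011  -0.0782  -0.8457]
 [-40.      48.       0.7823  -0.2133  -0.0853  -0.7736]
 [-30.      48.      -0.339   -0.4946  -0.0914  -0.7016]
 [  0.      52.      -0.1854  -0.3686  -0.1052  -0.487 ]
 [ 40.      52.      -0.1852  -0.1274  -0.1103  -0.2022]]
side22
[[-70.      52.      -0.9055  -1.2211  -0.0623  -0.9915]
 [-60.      50.      -1.8061  -1.3507  -0.0707  -0.9185]
 [-60.      40.      -1.6933  -1.4093  -0.068   -0.9162]
 [-50.      48.      -4.2144  -2.0306  -0.0782  -0.8457]
 [-40.      48.      -0.7155  -0.9889  -0.0853  -0.7736]
 [-30.      48.      -0.4564  -0.7845  -0.0914  -0.7016]
 [  0.      52.      -0.236   -0.5576  -0.1052  -0.487 ]
 [ 40.      52.      -0.2056  -0.1906  -0.1103  -0.2022]]
```

View pics/s22c.png

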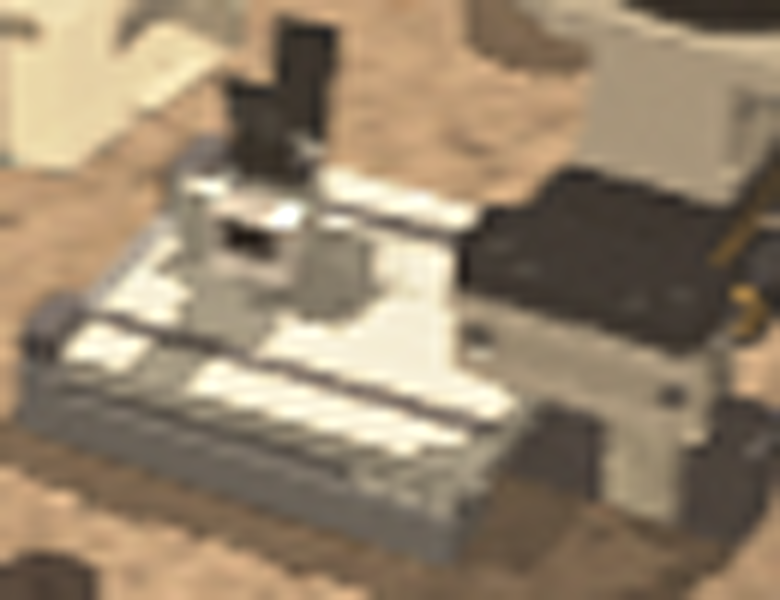

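Emit:
step_arm([
  {"tx": 0.3,"ty": 0,"tz": 0,"ax": 0,"ay": 0,"az": 0,"grip": 255},
  {"tx": 0,"ty": 0,"tz": 0,"ax": 0,"ay": 0,"az": 0,"grip": 255},
  {"tx": 0,"ty": 0,"tz": 0,"ax": 0,"ay": 0,"az": 0,"grip": 255},
  {"tx": 0,"ty": 0,"tz": 0,"ax": 0,"ay": 0,"az": 0,"grip": 255},
  {"tx": 0,"ty": 0,"tz": 0,"ax": 0,"ay": 0,"az": 0,"grip": 255},
])

```text
t: 23.7
tool_pos: [0.5155, 0.1433, 0.0191]
orientation: [3.131, 0.254, -0.009]
force: [-10.7, -1.1, 7.4]
opening: 0.0276
```

```bash
python3 - <<'E'
from go import *
snap('side','side23'); crop('side23',225,115,325,205,7,'s23c')
a=cv2.imread('pics/side22.png',0).astype(float);b=cv2.imread('pics/side23.png',0).astype(float);print(np.abs(a-b)[150:195,235:270].mean())
E
```

```text
0.6952380952380952
```

View pics/s23c.png

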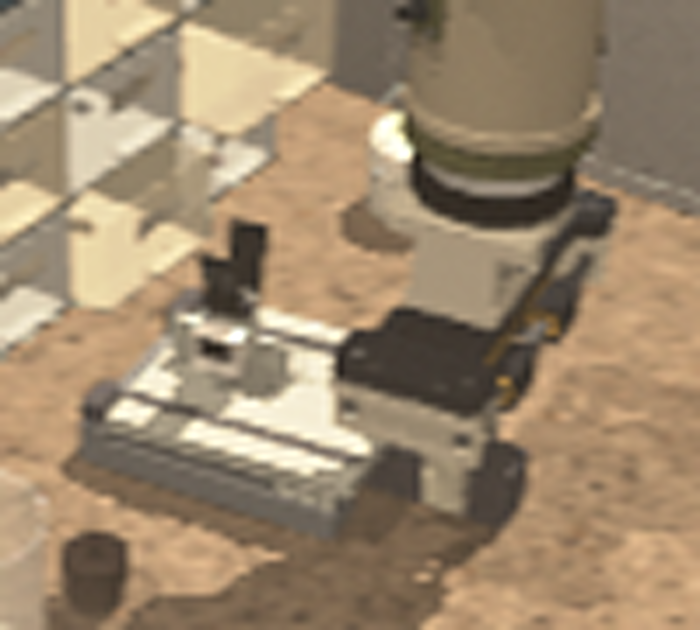

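```bash
python3 -c "
from plant import robot
print(robot.close_job())"
```

```text
the job is handed in; nothing more can be done
None
```

The job is handed in at about 23.8 s of the 53 s. The clip is on the table flange, and the wedge lies flat under the middle of the table's front edge, still gripped.

**Clip:** I squeezed it to about 21.7 mm, lifted it off its rail and lowered it over the flange until the jaws were about 20 mm deep. As it snapped shut it rode up about 3 mm, leaving the jaws roughly 17 mm deep by camera estimate. The last pictures show it upright and free of the fingers.

**Wedge:** It sat too close to the wall to grip centrally. I first pulled it clear with an off-centre grip, which came out skewed (opening about 30 mm). I set it down and gripped it again squarely (27.7 mm), then laid it on the worktop and pushed it in.

**Last checks:**
- **Lift:** the nose bar was touched about where expected, and I pushed about 15.5 mm further, which gives 3.9 mm of lift. Edge tracking in the side camera gave about 3.85 mm.
- **Force:** push and force held steady at about 11 N along the push and 7 N upward, with the wedge still gripped.
- **Centring:** camera and arm positions disagreed by about 2–4 mm in y, so the wedge may be a few millimetres off the middle of the edge.
- **Bystanders:** the jar is in its original place and the stopper looked undisturbed. The cork was hidden behind the gripper in the last picture; by position the arm stayed clear of it.

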